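# Find the fullest screw tin by its weight

## Robot

A 6-joint arm with a two-finger parallel gripper is mounted at the origin on a cart in front of the work surface, level with it; the furniture and walls round the work are solid. World frame = base frame: x ahead of the robot, y to its left, z up, the work surface at z = 0. Lengths are in m, angles in rad, forces in N, time in s.
With the tool pointing down it reaches from about 0.4 to 0.925 m from the base axis. Payload 12.5 kg.
Tool frame: the origin (TCP) lies at the very end of the fingers, on their centre line; the grasp point (between the pads) lies grasp_offset behind it (grasp_offset is the distance from the TCP to the grasp point, in m); z points along the fingers, x is the direction in which the jaws open and shut, and the axes are right-handed (so a half turn about z gives the same grasp; the last joint's range is limited). The gripper opens to 95 mm and grips with 3 to 60 N. Pads are 20 mm wide; open, the fingers measure 119 mm over their backs; the gripper's body (75 mm by 180 mm) begins 59 mm behind the grasp point.
Start: joints at [-1.232, 0.491, 1.559, -0, 1.092, -0.106], TCP at [0.269, -0.564, 0.187] pointing down, gripper open.
Joint ranges: [-3.1, 3.1], [-0.84, 2.19], [0.05, 2.79], [-1.13, 4.28], [0.06, 2.93], [-2.69, 2.69]. Speed limits (rad/s): [2.22, 2.22, 2.79, 3.14, 3.14, 3.14].

## Interface

Orientations are given as a rotation vector (axis times angle).
In Python, from bench import * gives the robot as it stands.
- The arm moves only by the tool send_rows, never from a script. Its argument "deltas" is a list of rows, each an object of numbers: "tx", "ty", "tz": the shift along the tool's x, y, z in units of 40 mm (1.0 is 40 mm); "turn": the turn about the tool's z in units of 5 degrees (1.0 is 5 degrees); "claw": the closure, from -1 (fully open) to 1 (shut). A call has 1 to 10 rows; each row shifts and turns the commanded pose from where the row before left it, along the tool's axes as they then stand; what a row does not reach is not made up. A row lasts 1/12 s, in which the tool goes at most 41.7 mm and 7.16 degrees, less where a joint would pass 70% of its speed; a pose out of reach is approached as far as the arm can. A call is refused whole if a number of a shift passes 1 or a number of a turn 1, either way. A call with a gripper value outside its range is refused whole. The fingers move at their own pace and stop on an object; "force" is the grip in N (left out, the last holds). Time passes only in rows, so rows that do not move let the fingers close. It gives the time, the measured TCP pose, the force and the opening at its end, in the units of the state.
- get_state(): the state, without advancing time (a new reading comes with each control period).
- read_camera(name): name is "scene" or "top"; returns a dict with "frame" (420x560x3 uint8, blue, green, red), "K" (3x3 intrinsics, pixels), "rvec" (rotation vector, rad) and "tvec" (3), from world to camera coordinates, as OpenCV has them. Camera axes: x right, y down, z forward; pixel columns grow to the right and rows downward; lengths in m; the calibration is good to about 2 mm. A picture is of the moment at which its call begins. There is no depth.
- hand_in(): hands the job in, once; it reports no verdict.
Trained networks look in a picture, given as the dict that the camera call returned (one of the last four; its "shot" number tells which), for a name from the list of things; names that differ only in an ending like _2 or _b are one class to them, and where a whole thing is asked for, a point or a joint stands for the part that bears it (a point fixed in the world has none). Each returns a list of dicts, best first, with "score" (0 to 1); they miss things now and then, are a little off and sometimes report something else, mostly with a low value. They report only what shows in the picture. A call takes as long as a camera call. They do not tell look-alikes from the thing itself.
- spot_in(picture, label): "uv" ([column, row] in pixels, amid what is visible of it).
- place_of(picture, label): "uv" ([column, row] in pixels: a listed point, or the origin of a listed thing).
The state is a dict: "time_s": time; "joints": joint angles; "qvel": joint speeds; "effort": joint torques, N m; "eef_pos": TCP position; "tool_rot": TCP orientation; "wrist_force": force on the tool from outside, world axes, zero at the start; "torque": the same for the moment, N m; "finger_gap": finger opening in m.
Only numpy, scipy, OpenCV 4.12 (cv2) and the standard library are available. Lean on these libraries where they do the work, as an engineer would, in place of code of your own. Each camera call takes 0.05 s, during which the arm holds its last target.

## Task

Three identical closed screw tins stand on the three pads of a board, and only their weight tells which is the fullest. From left to right as the robot sees them, heft each tin, lifting it clear of the board by a few centimetres for a moment and standing it back upright on its own pad before you take up the next (the last may stay in the hand if it proves the heaviest). Then hold the heaviest one upright, about 15 cm or more above the table, and finish while still holding it still, with the other two standing on their pads and everything else left where it lay.

Things in the scene. Friction and masses are not known exactly. Their poses are not given: they have to be found in the camera images.
- board: plywood board fixed to the table, 110 (x) x 300 (y) x 12 mm high, with three flush round black pads, 76 mm across, in a row 100 mm apart along its y axis; origin at the centre of its underside, x roughly away from the robot, y to the robot's left
- pad_left (a point): centre of the left pad, on the board's upper face (12 mm above the table)
- pad_middle (a point): centre of the middle pad, on the board's upper face (12 mm above the table)
- pad_right (a point): centre of the right pad, on the board's upper face (12 mm above the table)
- tin_left: round white screw tin with a red lid that is fixed shut, 67 mm across the lid (body below it 64 mm), 32 mm high, looks the same as the other two; a rigid load inside cannot be seen; origin at the centre of its underside, z up. Starts on the left pad of the board. The three tins weigh between 0.15 and 0.75 kg each, load included, and the heaviest is at least 0.2 kg heavier than the next; any of them may be it
- tin_middle: round white screw tin with a red lid that is fixed shut, 67 mm across the lid (body below it 64 mm), 32 mm high, looks the same as the other two; a rigid load inside cannot be seen; origin at the centre of its underside, z up. Starts on the middle pad of the board. The three tins weigh between 0.15 and 0.75 kg each, load included, and the heaviest is at least 0.2 kg heavier than the next; any of them may be it
- tin_right: round white screw tin with a red lid that is fixed shut, 67 mm across the lid (body below it 64 mm), 32 mm high, looks the same as the other two; a rigid load inside cannot be seen; origin at the centre of its underside, z up. Starts on the right pad of the board. The three tins weigh between 0.15 and 0.75 kg each, load included, and the heaviest is at least 0.2 kg heavier than the next; any of them may be it
- feed_wheel: bystander: black wheel, 45 mm across, 24 mm high, lying flat near the front edge of the board; origin at the centre of its underside
- nail_box: bystander: small black box with clear top, 30x64x18 mm, near the front edge of the board; origin at the centre of its underside
- test_block_1: bystander: small wood block, 28x50x28 mm, behind the board; origin at the centre of its underside
- tape_measure: bystander: yellow tape measure, 36x75x60 mm (60 high), behind the board; origin at the centre of its underside
- crayon: bystander: blue marking crayon, 10x82x11 mm, lying on the table to the right; origin at the centre of its underside
There are look-alikes about, which are no part of the job. Leave any purple look-alike of the tin_left alone.

How it is judged:
On the way, in this order (a step that is already met when the one before it is completed fails the run):
1. the left tin is lifted clear of the board in the fingers (height (world z) of tin_left above 0.034 m and contact force between tin_left and the fingers above 1 N and horizontal distance between tin_middle and pad_middle below 0.025 m and height (world z) of each of tin_middle, tin_right below 0.017 m and angle between each of tin_middle, tin_right's own z axis and vertical below 0.1 rad and horizontal distance between tin_right and pad_right below 0.025 m), for 0.3 s.
2. the left tin is back on its pad and the middle tin is lifted (height (world z) of tin_middle above 0.034 m and contact force between tin_middle and the fingers above 1 N and horizontal distance between tin_left and pad_left below 0.025 m and height (world z) of each of tin_left, tin_right below 0.017 m and angle between each of tin_left, tin_right's own z axis and vertical below 0.1 rad and horizontal distance between tin_right and pad_right below 0.025 m), for 0.3 s.
3. the left and middle tins stand on their pads and the right tin is lifted (height (world z) of tin_right above 0.034 m and contact force between tin_right and the fingers above 1 N and horizontal distance between tin_left and pad_left below 0.025 m and height (world z) of each of tin_left, tin_middle below 0.017 m and angle between each of tin_left, tin_middle's own z axis and vertical below 0.1 rad and horizontal distance between tin_middle and pad_middle below 0.025 m), for 0.3 s.
At the end, for the whole second after the job is handed in: One tin is held still in the fingers, underside over 13 cm above the table, tilted under 0.35 rad; the other two stand upright, untouched, within 25 mm of their pads' centres and each press on the board with under 4.4 N (only the heaviest tin weighs more) (((height (world z) of tin_left above 0.13 m and contact force between tin_left and the fingers above 1 N and angle between tin_left's own z axis and vertical below 0.35 rad and linear speed of tin_left below 0.03 m/s and horizontal distance between tin_middle and pad_middle below 0.025 m and height (world z) of each of tin_middle, tin_right below 0.017 m and angle between each of tin_middle, tin_right's own z axis and vertical below 0.1 rad and contact force between tin_middle and board between 0.8 and 4.4 N and contact force between each of tin_middle, tin_right and the arm below 0.1 N and contact force between each of tin_middle, tin_right and the fingers below 0.1 N and horizontal distance between tin_right and pad_right below 0.025 m and contact force between tin_right and board between 0.8 and 4.4 N) or (height (world z) of tin_middle above 0.13 m and contact force between tin_middle and the fingers above 1 N and angle between tin_middle's own z axis and vertical below 0.35 rad and linear speed of tin_middle below 0.03 m/s and horizontal distance between tin_left and pad_left below 0.025 m and height (world z) of each of tin_left, tin_right below 0.017 m and angle between each of tin_left, tin_right's own z axis and vertical below 0.1 rad and contact force between tin_left and board between 0.8 and 4.4 N and contact force between each of tin_left, tin_right and the arm below 0.1 N and contact force between each of tin_left, tin_right and the fingers below 0.1 N and horizontal distance between tin_right and pad_right below 0.025 m and contact force between tin_right and board between 0.8 and 4.4 N) or (height (world z) of tin_right above 0.13 m and contact force between tin_right and the fingers above 1 N and angle between tin_right's own z axis and vertical below 0.35 rad and linear speed of tin_right below 0.03 m/s and horizontal distance between tin_left and pad_left below 0.025 m and height (world z) of each of tin_left, tin_middle below 0.017 m and angle between each of tin_left, tin_middle's own z axis and vertical below 0.1 rad and contact force between tin_left and board between 0.8 and 4.4 N and contact force between each of tin_left, tin_middle and the arm below 0.1 N and contact force between each of tin_left, tin_middle and the fingers below 0.1 N and horizontal distance between tin_middle and pad_middle below 0.025 m and contact force between tin_middle and board between 0.8 and 4.4 N))); the arm keeps its last pose, push and grip.
It fails at once if a bystander (wheel, nail box, wood block, tape measure or crayon) was pushed more than 30 mm away (distance of any of feed_wheel, nail_box, test_block_1, tape_measure, crayon from where it was at the start of the episode above 0.03 m).
It fails at once if a tin is tipped over (angle between any of tin_left, tin_middle, tin_right's own z axis and vertical above 0.8 rad).
It also fails if it takes over 72 s, if anything falls off the work surface, if the arm or the gripper's body presses on something with over 40 N, if the wrist force passes 120 N, or if a joint passes its speed limit or range.

## Working session

There is one attempt and no reset: what is moved stays moved. The work goes in short steps, Python scripts to look and compute and a tool call to move; the robot and the scene stay as the last step left them, time stands still between calls to the robot, and variables do not carry over. Pictures are saved under pics/ and viewed, and the job is handed in when it is done.

Besides the shell and the picture viewer there is one more tool, called after "Request:" as a command line: name --argument value ..., lists and objects as JSON in quotes. send_rows: Moves the arm, as the interface text tells. Its arguments: {"type":"object","properties":{"deltas":{"type":"array","items":{"type":"object","properties":{"tx":{"type":"number"},"ty":{"type":"number"},"tz":{"type":"number"},"turn":{"type":"number"},"claw":{"type":"number"}}}},"force":{"type":"number"}},"required":["deltas"]}

```bash
mkdir -p pics; ls; cat > h.py <<'E'
from bench import *
import numpy as np, cv2
def unproj(p,uv,z):
    R=cv2.Rodrigues(np.array(p["rvec"],float))[0];t=np.array(p["tvec"],float).ravel();K=np.array(p["K"],float)
    c=-R.T@t; d=R.T@np.linalg.inv(K)@np.array([uv[0],uv[1],1.])
    return c+d*(z-c[2])/d[2]
def proj(p,X):
    return cv2.projectPoints(np.array([X],float),np.array(p["rvec"],float),np.array(p["tvec"],float),np.array(p["K"],float),None)[0].ravel()
E
python3 - <<'E'
from h import *
s=get_state(); print(s)
for n in ["top","scene"]:
    p=read_camera(n); cv2.imwrite(f"pics/{n}0.png",p["frame"])
    for l,z in [("tin_left",.012),("pad_left",.012),("pad_middle",.012),("pad_right",.012),("tape_measure",0),("test_block_1",0),("feed_wheel",0),("nail_box",0),("crayon",0),("board",0)]:
        for r in place_of(p,l)[:5]: print(n,l,round(r["score"],2),np.round(r["uv"],1),np.round(unproj(p,r["uv"],z),4)[:2])
E
```

```text
pics
{'time_s': 0.0, 'joints': array([-1.23161015e+00,  4.91554986e-01,  1.55945946e+00,  2.93494318e-05,
        1.09171356e+00, -1.05603633e-01]), 'qvel': array([ 0.00027677, -0.00051564,  0.00021601,  0.00022434,  0.00029623,
        0.00018172]), 'effort': array([-8.22957245e-04, -6.12639356e+01, -2.58183289e+01,  6.91086729e-02,
        4.81446320e-02, -1.04907506e-04]), 'eef_pos': array([ 0.26884831, -0.56390723,  0.18616117]), 'tool_rot': array([-2.65608263e+00,  1.67638827e+00,  1.37374444e-03]), 'wrist_force': array([-0.00596027,  0.34756047,  0.60058629]), 'torque': array([-0.02584303, -0.05153657,  0.02097465]), 'finger_gap': 0.09503198382900696}
top tin_left 0.71 [296.  173.1] [ 0.6738 -0.0709]
top tin_left 0.56 [160.5 228.4] [0.5373 0.2456]
top pad_left 0.64 [163.4 226.3] [0.5423 0.2391]
top pad_middle 0.66 [203.5 240.3] [0.5107 0.1443]
top pad_right 0.93 [243.9 250.7] [0.4877 0.0494]
top pad_right 0.43 [204.6 238.8] [0.5143 0.1418]
top pad_right 0.21 [222.8 283.6] [0.4116 0.0964]
top tape_measure 0.6 [245.3 196.7] [0.6168 0.0499]
top test_block_1 0.75 [203.8 193. ] [0.6
[... 413 characters left out ...]
d_left 0.7 [195.9 295.1] [0.533  0.2495]
scene pad_left 0.68 [201.9 251.2] [0.6206 0.1575]
scene pad_middle 0.87 [234.9 270.4] [0.5254 0.1511]
scene pad_right 0.62 [280.5 249.5] [0.4979 0.04  ]
scene tape_measure 0.56 [236.5 230.4] [0.6262 0.0484]
scene tape_measure 0.4 [193.5 289.5] [0.5574 0.2364]
scene test_block_1 0.59 [199.1 251.4] [0.6356 0.1539]
scene test_block_1 0.34 [276.3 249.7] [0.5131 0.0365]
scene feed_wheel 0.64 [247.4 314.6] [0.4316 0.2104]
scene nail_box 0.6 [290.  291.8] [0.4093 0.1118]
scene crayon 0.39 [370.4 201.6] [ 0.4573 -0.2554]
scene board 0.81 [241.3 276.7] [0.5115 0.147 ]
scene board 0.68 [244.3 312.4] [0.4397 0.2105]
scene board 0.15 [195.1 290.2] [0.5536 0.2355]
```

View pics/top0.png

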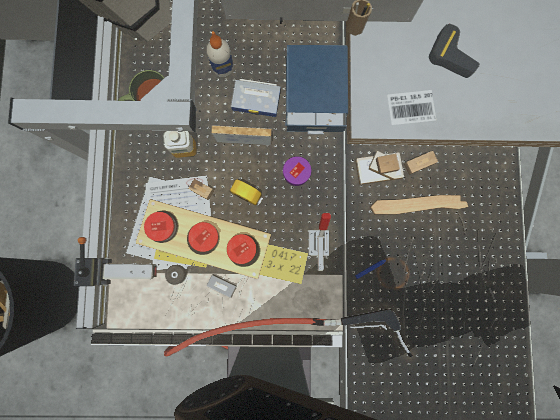

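View pics/scene0.png

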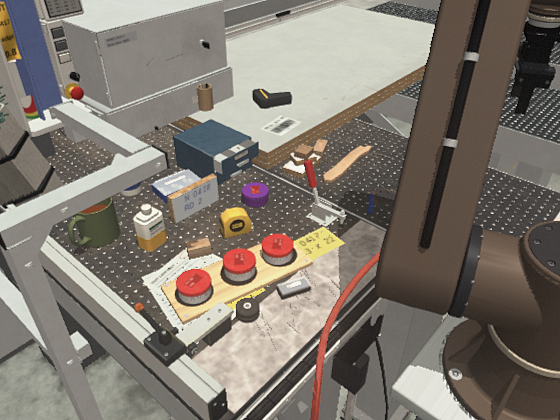

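```bash
python3 - <<'E'
import cv2
a=cv2.imread("pics/top0.png")[140:320,120:320]
cv2.imwrite("pics/crop0.png",cv2.resize(a,None,fx=3.3,fy=3.3,interpolation=cv2.INTER_CUBIC))
E
```

```text
(no output)
```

View pics/crop0.png

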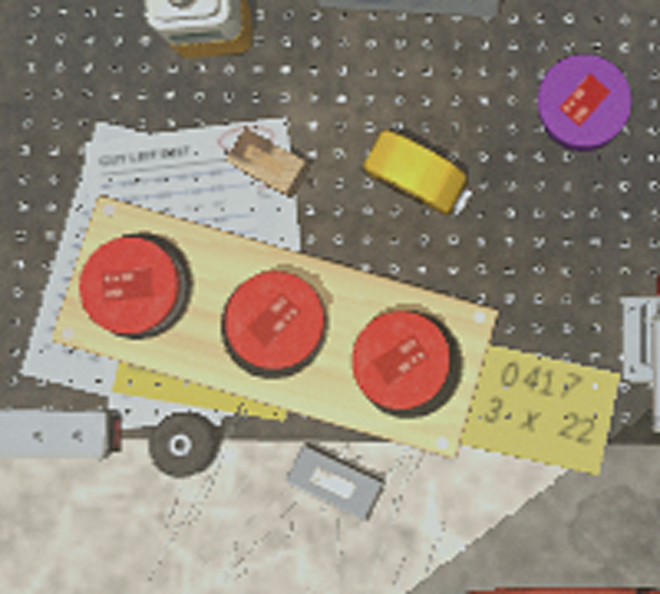

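```bash
python3 - <<'E'
from h import *
import bench
print([x for x in dir(bench) if not x.startswith('_')], getattr(bench,'grasp_offset',None))
for n in ["top","scene"]:
    p=read_camera(n); f=cv2.cvtColor(p["frame"],cv2.COLOR_BGR2HSV)
    m=(((f[...,0]<8)|(f[...,0]>172))&(f[...,1]>130)&(f[...,2]>80)).astype(np.uint8)
    m=cv2.morphologyEx(m,cv2.MORPH_CLOSE,np.ones((5,5)))
    k,l,st,c=cv2.connectedComponentsWithStats(m)
    for i in range(1,k):
        if st[i,4]>300:
            print(n,st[i],c[i].round(1),unproj(p,c[i],.044).round(4), unproj(p,c[i],.034).round(4))
            if n=="top":
                uv=[proj(p,unproj(p,c[i],.044)+[0.0335*np.cos(a),0.0335*np.sin(a),0]) for a in (0,1.57,3.14)]
    if n=="top":
        b=cv2.inRange(f,(12,40,150),(32,150,255)); cv2.imwrite("pics/bm.png",b)
        b=cv2.morphologyEx(b|m*255,cv2.MORPH_CLOSE,np.ones((9,9)));b=cv2.morphologyEx(b,cv2.MORPH_OPEN,np.ones((9,9)))
        cs=cv2.findContours(b,0,2)[0]; 
        for c_ in sorted(cs,key=cv2.contourArea)[-2:]:
            r=cv2.boxPoints(cv2.minAreaRect(c_)); print(r.round(1).tolist(),[unproj(p,q,.012).round(3)[:2] for q in r])
E
```

```text
['IKError', 'get_state', 'grasp_offset', 'hand_in', 'place_of', 'read_camera', 'spot_in'] 0.0188
top [144 212  30  29 688] [158.6 226.1] [0.5405 0.2405 0.044 ] [0.5412 0.2435 0.034 ]
top [188 222  30  30 702] [202.7 236.6] [0.518  0.1403 0.044 ] [0.5184 0.1422 0.034 ]
top [227 234  29  30 689] [241.  248.7] [0.492  0.0533 0.044 ] [0.4921 0.0542 0.034 ]
top [164 318 162  38 872] [240.7 329.1] [0.3159 0.0499 0.044 ] [0.314  0.0508 0.034 ]
[[373.0, 200.39999389648438], [459.70001220703125, 193.10000610351562], [460.8999938964844, 207.8000030517578], [374.29998779296875, 215.10000610351562]] [array([ 0.61 , -0.255]), array([ 0.631, -0.463]), array([ 0.596, -0.465]), array([ 0.575, -0.257])]
[[132.60000610351562, 251.8000030517578], [148.10000610351562, 198.3000030517578], [311.70001220703125, 245.60000610351562], [296.20001220703125, 299.20001220703125]] [array([0.482, 0.308]), array([0.608, 0.278]), array([ 0.501, -0.109]), array([ 0.378, -0.073])]
scene [262 234  31  24 608] [277.  245.2] [0.4888 0.0617 0.044 ] [0.4963 0.0532 0.034 ]
scene [223 249  33  25 673] [238.7 260.8] [0.5148 0.1486 0.044 ] [0.5227 0.1414 0.034 ]
scene [ 310  251   71  169 1231] [333.  334.9] [0.264  0.1705 0.044 ] [0.2681 0.1636 0.034 ]
scene [176 269  35  28 765] [193.2 282.3] [0.5369 0.2488 0.044 ] [0.5452 0.2431 0.034 ]
```

View pics/bm.png

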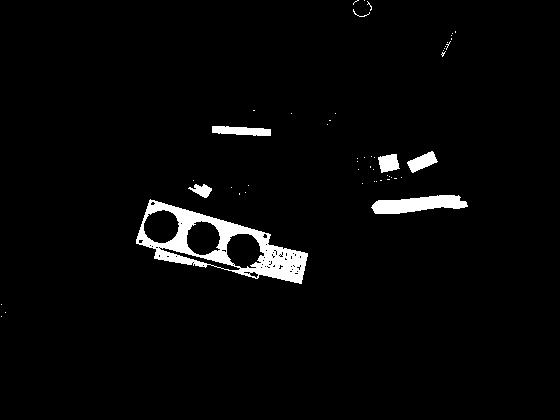

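```bash
python3 - <<'E'
from h import *
p=read_camera("top")
C=np.array([(97,195),(497,312),(458,457),(55,345)])/3.3+[120,140]
W=np.array([unproj(p,c,.012)[:2] for c in C]); print(W.round(4))
c=W.mean(0); y=(W[0]+W[3]-W[1]-W[2]); print("len",np.linalg.norm(y)/2,np.linalg.norm(W[0]-W[3])); y/=np.linalg.norm(y); x=np.array([y[1],-y[0]])
print("c",c,"x",x,"y",y, "yaw",np.arctan2(x[1],x[0]))
for k in (.1,0,-.1): print("pad",(c+k*y).round(4))
for k,t in zip((.1,0,-.1),[(.5405,.2405),(.518,.1403),(.492,.0533)]):
    d=np.array(t)-c; print("tin in board",(d@x).round(4),(d@y).round(4))
for n,q in dict(wheel=(.4299,.2169),nail=(.411,.095),block=(.6244,.1497),tape=(.6168,.0499)).items():
    d=np.array(q)-c; print(n,(d@x).round(3),(d@y).round(3))
R=cv2.Rodrigues(get_state()["tool_rot"])[0]; print(R.round(3))
E
```

```text
[[ 0.6062  0.275 ]
 [ 0.5261 -0.0124]
 [ 0.4241  0.0135]
 [ 0.499   0.2992]]
len 0.29679517719434656 0.10992740971138015
c [0.51386698 0.1438337 ] x [ 0.96533498 -0.26101413] y [0.26101413 0.96533498] yaw -0.26407260229673973
pad [0.54   0.2404]
pad [0.5139 0.1438]
pad [0.4878 0.0473]
tin in board 0.0005 0.1003
tin in board 0.0049 -0.0023
tin in board 0.0025 -0.0931
wheel -0.1 0.049
nail -0.087 -0.074
block 0.105 0.035
tape 0.124 -0.064
[[ 0.43  -0.903  0.   ]
 [-0.903 -0.43  -0.   ]
 [ 0.     0.    -1.   ]]
```

Request:
send_rows --deltas '[{"turn": -0.99, "tz": -0.15, "claw": -1}, {"turn": -0.99, "tz": -0.15}, {"turn": -0.99, "tz": -0.15}, {"turn": -0.99, "tz": -0.15}, {"turn": -0.99, "tz": -0.15}, {"turn": -0.99, "tz": -0.15}, {"turn": -0.99, "tz": -0.15}, {"turn": -0.99, "tz": -0.15}, {"turn": -0.99, "tz": -0.15}, {"turn": -0.99, "tz": -0.15}]' --force 40

```text
invalid input at $.deltas[0]: expected keys tx, ty, tz, turn, claw
```

```bash
cat >> h.py <<'E'
def go(x,y,z,yaw=-0.264):
    s=get_state(); R=cv2.Rodrigues(s["tool_rot"])[0]; d=R.T@(np.array([x,y,z])-s["eef_pos"])/0.04
    psi=np.arctan2(R[1,0],R[0,0]); e=(yaw-psi+np.pi/2)%np.pi-np.pi/2
    print("t",s["time_s"],"pos",s["eef_pos"].round(4),"yaw",psi.round(4),"tilt",R[2,2].round(4),"gap",round(s["finger_gap"],4),"F",s["wrist_force"].round(2),"tq",s["torque"].round(2))
    print("units tx ty tz",d.round(2),"turn",(-np.degrees(e)/5).round(2))
E
python3 - <<'E'
from h import *
go(.5405,.2405,.25)
p=read_camera("top");q=read_camera("scene")
def tri(a,b):
    P=[]
    for c in (p,q):
        R=cv2.Rodrigues(np.array(c["rvec"]))[0]; P.append(np.array(c["K"])@np.c_[R,np.array(c["tvec"]).ravel()])
    X=cv2.triangulatePoints(P[0],P[1],np.array(a,float),np.array(b,float)).ravel(); return (X[:3]/X[3]).round(3)
print("clamp end",tri((155,265),(230,308)),"knob",tri((82,240),(140,308)),"red handle top",tri((326,214),(309,162)))
E
```

```text
t 1.25 pos [ 0.269  -0.5642  0.1867] yaw -1.126 tilt -1.0 gap 0.0953 F [-0.68  0.28 -0.17] tq [ 0.06 -0.    0.04]
units tx ty tz [-15.24 -14.78  -1.58] turn -9.88
clamp end [0.448 0.243 0.035] knob [0.506 0.38  0.106] red handle top [ 0.562 -0.128  0.131]
```

Request:
send_rows --deltas '[{"tx": 0, "ty": 0, "tz": -0.15, "turn": -0.99, "claw": -1}, {"tx": 0, "ty": 0, "tz": -0.15, "turn": -0.99, "claw": -1}, {"tx": 0, "ty": 0, "tz": -0.15, "turn": -0.99, "claw": -1}, {"tx": 0, "ty": 0, "tz": -0.15, "turn": -0.99, "claw": -1}, {"tx": 0, "ty": 0, "tz": -0.15, "turn": -0.99, "claw": -1}, {"tx": 0, "ty": 0, "tz": -0.15, "turn": -0.99, "claw": -1}, {"tx": 0, "ty": 0, "tz": -0.15, "turn": -0.99, "claw": -1}, {"tx": 0, "ty": 0, "tz": -0.15, "turn": -0.99, "claw": -1}, {"tx": 0, "ty": 0, "tz": -0.15, "turn": -0.99, "claw": -1}, {"tx": 0, "ty": 0, "tz": -0.15, "turn": -0.99, "claw": -1}]' --force 40

```text
time_s: 2.18
eef_pos: [0.2689, -0.5641, 0.247]
tool_rot: [3.116, -0.404, 0.0]
wrist_force: [-1.3, -0.2, 1.1]
finger_gap: 0.0947
```

```bash
python3 -c "
from h import *
go(.5405,.2405,.25)"
```

```text
t 2.1833 pos [ 0.2689 -0.5641  0.247 ] yaw -0.2578 tilt -1.0 gap 0.0947 F [-1.27 -0.2   1.11] tq [-0.01 -0.1  -0.01]
units tx ty tz [  1.44 -21.18  -0.07] turn 0.07
```

Request:
send_rows --deltas '[{"tx": 0.06, "ty": -0.9, "tz": 0, "turn": 0.07, "claw": -1}, {"tx": 0.06, "ty": -0.9, "tz": 0, "turn": 0, "claw": -1}, {"tx": 0.06, "ty": -0.9, "tz": 0, "turn": 0, "claw": -1}, {"tx": 0.06, "ty": -0.9, "tz": 0, "turn": 0, "claw": -1}, {"tx": 0.06, "ty": -0.9, "tz": 0, "turn": 0, "claw": -1}, {"tx": 0.06, "ty": -0.9, "tz": 0, "turn": 0, "claw": -1}, {"tx": 0.06, "ty": -0.9, "tz": 0, "turn": 0, "claw": -1}, {"tx": 0.06, "ty": -0.9, "tz": 0, "turn": 0, "claw": -1}, {"tx": 0.06, "ty": -0.9, "tz": 0, "turn": 0, "claw": -1}, {"tx": 0.06, "ty": -0.9, "tz": 0, "turn": 0, "claw": -1}]'

```text
time_s: 3.02
eef_pos: [0.3875, -0.2217, 0.2469]
tool_rot: [3.113, -0.42, 0.001]
wrist_force: [0.7, -0.2, 0.1]
finger_gap: 0.0953
```

Request:
send_rows --deltas '[{"tx": 0.06, "ty": -0.9, "tz": 0, "turn": 0, "claw": -1}, {"tx": 0.06, "ty": -0.9, "tz": 0, "turn": 0, "claw": -1}, {"tx": 0.06, "ty": -0.9, "tz": 0, "turn": 0, "claw": -1}, {"tx": 0.06, "ty": -0.9, "tz": 0, "turn": 0, "claw": -1}, {"tx": 0.06, "ty": -0.9, "tz": 0, "turn": 0, "claw": -1}, {"tx": 0.06, "ty": -0.9, "tz": 0, "turn": 0, "claw": -1}, {"tx": 0.06, "ty": -0.9, "tz": 0, "turn": 0, "claw": -1}, {"tx": 0.06, "ty": -0.9, "tz": 0, "turn": 0, "claw": -1}, {"tx": 0.06, "ty": -0.9, "tz": 0, "turn": 0, "claw": -1}, {"tx": 0.06, "ty": -0.9, "tz": 0, "turn": 0, "claw": -1}]'

```text
time_s: 3.85
eef_pos: [0.5061, 0.1194, 0.2469]
tool_rot: [-3.113, 0.42, -0.001]
wrist_force: [-0.3, -0.1, 0.0]
finger_gap: 0.095
```

```bash
python3 -c "
from h import *
go(.5405,.2405,.1)"
```

```text
t 3.85 pos [0.5061 0.1194 0.2469] yaw -0.268 tilt -1.0 gap 0.095 F [-0.29 -0.15  0.03] tq [-0.06 -0.08 -0.01]
units tx ty tz [ 0.03 -3.15  3.67] turn -0.05
```

Request:
send_rows --deltas '[{"tx": 0.03, "ty": -0.75, "tz": 0, "turn": 0, "claw": -1}, {"tx": 0, "ty": -0.8, "tz": 0, "turn": -0.05, "claw": -1}, {"tx": 0, "ty": -0.8, "tz": 0, "turn": 0, "claw": -1}, {"tx": 0, "ty": -0.8, "tz": 0.3, "turn": 0, "claw": -1}, {"tx": 0, "ty": 0, "tz": 0.7, "turn": 0, "claw": -1}, {"tx": 0, "ty": 0, "tz": 0.8, "turn": 0, "claw": -1}, {"tx": 0, "ty": 0, "tz": 0.8, "turn": 0, "claw": -1}, {"tx": 0, "ty": 0, "tz": 0.7, "turn": 0, "claw": -1}, {"tx": 0, "ty": 0, "tz": 0.35, "turn": 0, "claw": -1}, {"tx": 0, "ty": 0, "tz": 0, "turn": 0, "claw": -1}]'

```text
time_s: 4.68
eef_pos: [0.5386, 0.2382, 0.0976]
tool_rot: [3.112, -0.413, -0.007]
wrist_force: [-0.3, -0.4, -0.4]
finger_gap: 0.095
```

```bash
python3 -c "
from h import *
go(.5405,.2405,.018)
for n in ['top','scene']:
    p=read_camera(n); cv2.imwrite(f'pics/{n}1.png',cv2.resize(p['frame'][130:400,90:390],None,fx=2.6,fy=2.2))
"
```

```text
t 4.6833 pos [0.5386 0.2382 0.0976] yaw -0.2638 tilt -1.0 gap 0.095 F [-0.26 -0.42 -0.39] tq [-0.03 -0.05 -0.01]
units tx ty tz [ 0.04 -0.07  1.99] turn 0.0
```

View pics/top1.png

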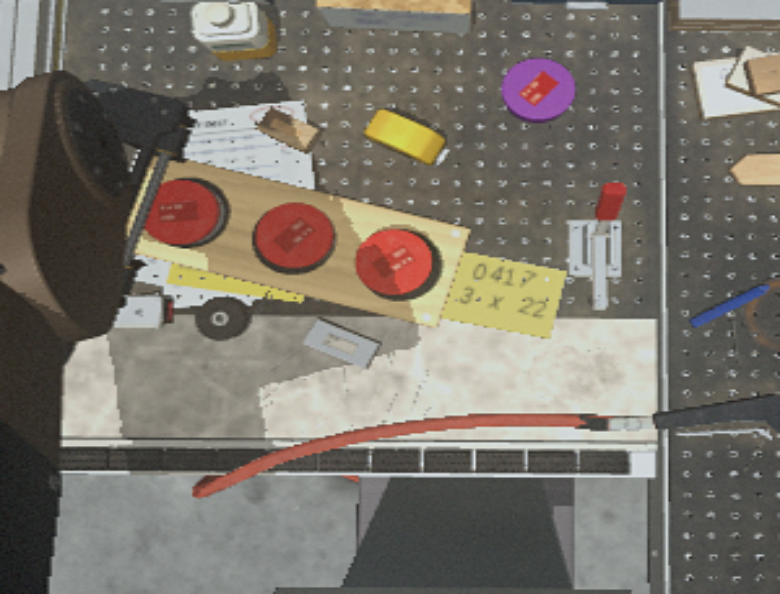

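View pics/scene1.png

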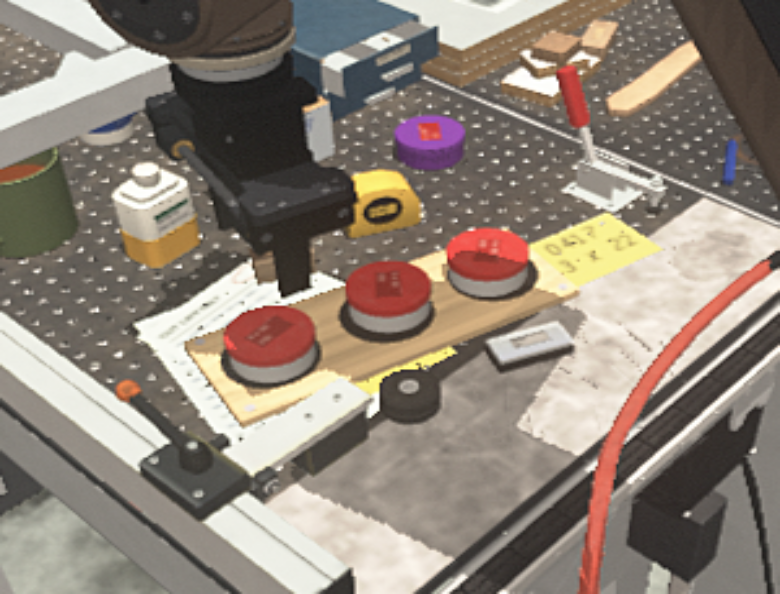

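```bash
python3 -c "
from h import *
s=get_state();R=cv2.Rodrigues(s['tool_rot'])[0];p=read_camera('scene')
for k in (-.053,0,.053): print(k,proj(p,s['eef_pos']+R[:,0]*k), proj(p,s['eef_pos']+R[:,0]*k-R[:,2]*.06))
cv2.imwrite('pics/s2.png',cv2.resize(p['frame'][140:320,120:300],None,fx=3.3,fy=3.3))
"
```

```text
-0.053 [205.87135978 273.82866053] [202.86052434 248.65048112]
0 [193.08230662 256.82853266] [189.65858581 231.9800614 ]
0.053 [181.27261855 241.1302472 ] [177.50845027 216.63777976]
```

View pics/s2.png

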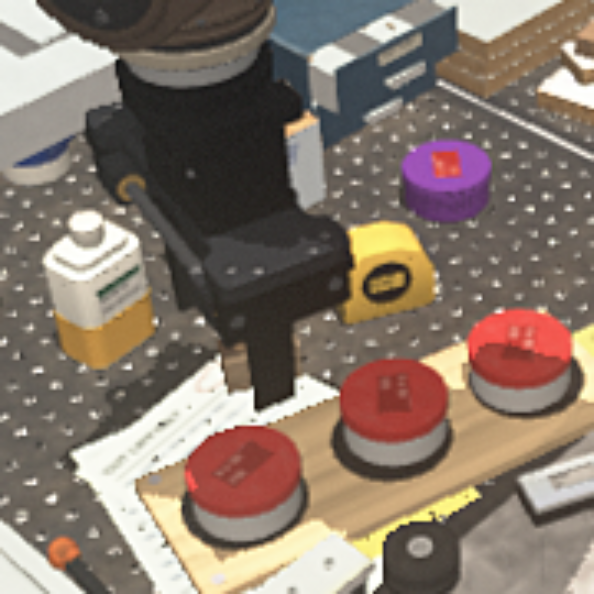

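```bash
python3 -c "
from h import *
s=get_state();R=cv2.Rodrigues(s['tool_rot'])[0];p=read_camera('scene');print(s['eef_pos'],R.round(2))
for z in (.0976,.09,.12): print(unproj(p,(203,263),z), R.T@(unproj(p,(203,263),z)-s['eef_pos']))
Rc=cv2.Rodrigues(p['rvec'])[0];print('cam',-Rc.T@np.array(p['tvec']).ravel())
for k in (-.053,.053): print(k,proj(p,s['eef_pos']+R[:,1]*k))
t=read_camera('top')
for k in (-.053,0,.053): print(k,proj(t,s['eef_pos']+R[:,0]*k),proj(t,s['eef_pos']+R[:,1]*k))
"
```

```text
[0.54070623 0.23885213 0.10176416] [[ 0.97 -0.26  0.  ]
 [-0.26 -0.97  0.  ]
 [ 0.   -0.   -1.  ]]
[0.51695636 0.23524634 0.0976    ] [-0.02199285  0.00967738  0.00413052]
[0.52352851 0.23037029 0.09      ] [-0.01438588  0.01267597  0.01173786]
[0.49758579 0.24961784 0.12      ] [-0.0444134   0.00083942 -0.01829108]
cam [-0.01215881  0.62781003  0.70946549]
-0.053 [166.0536578  267.30494239]
0.053 [218.24088893 246.14346888]
-0.053 [143.25181439 248.31749997] [127.08742779 217.18299978]
0 [151.09059458 224.02423469] [151.09059458 224.02423469]
0.053 [158.81580285 200.08294162] [175.14781222 230.88087484]
```

```bash
python3 -c "
from h import *
s=get_state();print(s['eef_pos'],s['qvel'].round(3))
p=read_camera('scene')
cv2.imwrite('pics/s3.png',cv2.resize(p['frame'][205:305,150:250],None,fx=6,fy=6,interpolation=cv2.INTER_NEAREST))
R=cv2.Rodrigues(s['tool_rot'])[0]
for X in [(-.0475,.01,0),(-.0475,-.01,0),(-.0595,.01,0),(-.0595,-.01,0),(-.0595,.01,-.078),(-.0595,-.01,-.078)]: print(X,(proj(p,s['eef_pos']+R@np.array(X))-[150,205])*6)
"
```

```text
[0.54079665 0.23887161 0.10217825] [ 0.    -0.001  0.004 -0.001 -0.004  0.001]
(-0.0475, 0.01, 0) [355.20003425 386.0088592 ]
(-0.0475, -0.01, 0) [294.65700776 411.73780439]
(-0.0595, 0.01, 0) [373.49963789 409.88401821]
(-0.0595, -0.01, 0) [312.57311332 436.10442285]
(-0.0595, 0.01, -0.078) [352.53269931 210.7926288 ]
(-0.0595, -0.01, -0.078) [287.80861712 236.36107879]
```

View pics/s3.png

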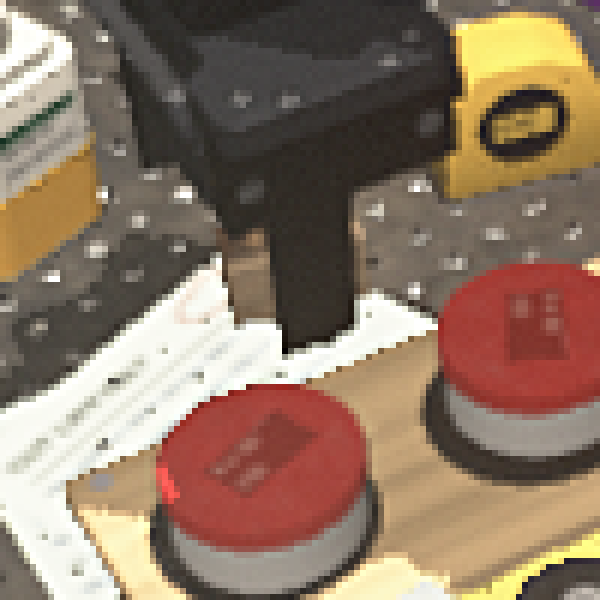

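```bash
cat > ov.py <<'E'
from h import *
import sys
s=get_state();R=cv2.Rodrigues(s['tool_rot'])[0]
def ov(n,roi,f,out):
    p=read_camera(n);im=cv2.resize(p['frame'][roi[1]:roi[3],roi[0]:roi[2]],None,fx=f,fy=f)
    P=lambda X:tuple(int(v) for v in ((proj(p,X)-[roi[0],roi[1]]+.5)*f))
    for t in [(.5405,.2405),(.518,.1403),(.492,.0533)]:
        for z,r,c in((.044,.0335,(0,255,0)),(.012,.032,(255,255,0))):
            pts=[P((t[0]+r*np.cos(a),t[1]+r*np.sin(a),z)) for a in np.linspace(0,6.28,40)]
            cv2.polylines(im,[np.array(pts)],True,c,1)
    c=np.array([.51387,.14383]);x=np.array([.9653,-.261]);y=np.array([.261,.9653])
    cv2.polylines(im,[np.array([P((*(c+a*x+b*y),.012)) for a,b in((.055,.15),(.055,-.15),(-.055,-.15),(-.055,.15))])],True,(255,0,255),1)
    g=s['finger_gap']/2
    for sg in(-1,1):
        for z in(0,-.078):
            cv2.polylines(im,[np.array([P(s['eef_pos']+R@np.array([sg*a,b,z])) for a,b in((g,-.01),(g,.01),(g+.012,.01),(g+.012,-.01))])],True,(0,255,255) if z==0 else (255,128,0),1)
    cv2.imwrite(out,im)
k=sys.argv[1]
ov('top',(110,150,300,300),4,f'pics/ot{k}.png');ov('scene',(120,160,320,320),4,f'pics/os{k}.png')
E
python3 ov.py 1
```

```text
(no output)
```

View pics/ot1.png

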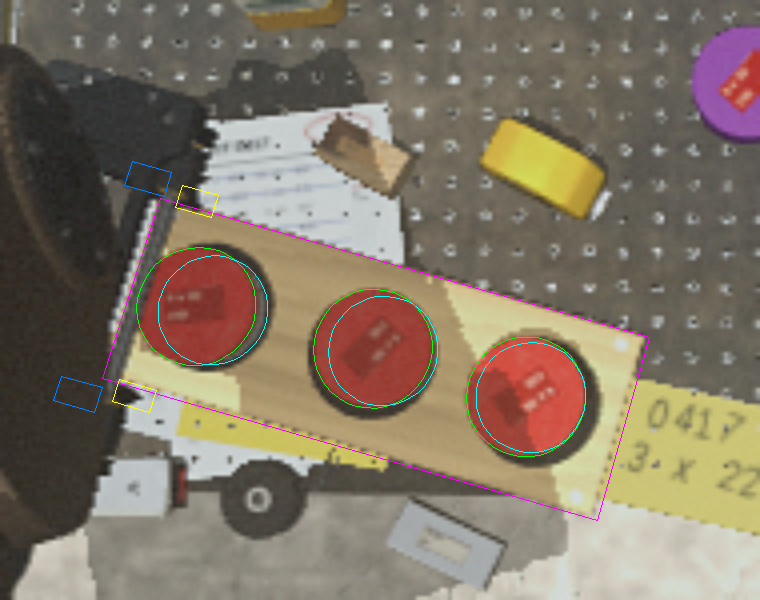

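View pics/os1.png

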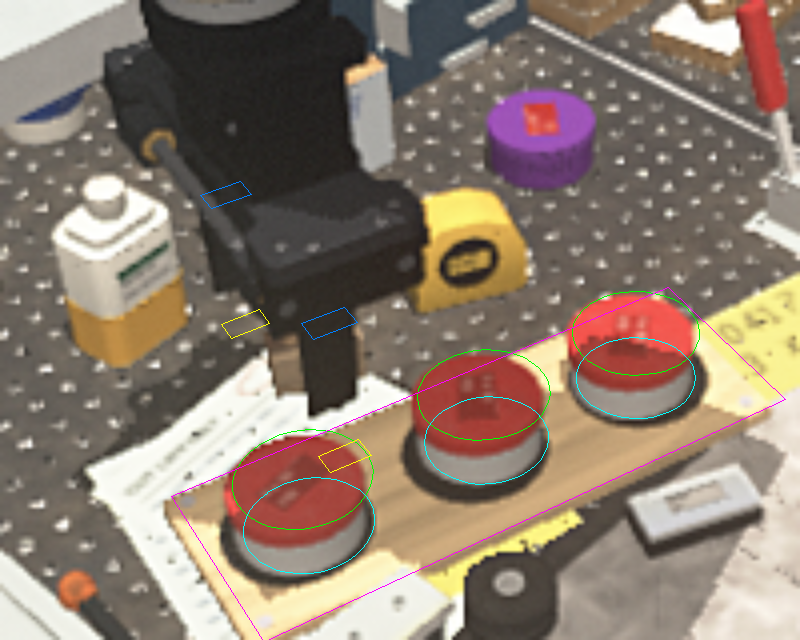

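Request:
send_rows --deltas '[{"tx": 0, "ty": -0.05, "tz": 0.3, "turn": 0, "claw": -1}, {"tx": 0, "ty": 0, "tz": 0.4, "turn": 0, "claw": -1}, {"tx": 0, "ty": 0, "tz": 0.4, "turn": 0, "claw": -1}, {"tx": 0, "ty": 0, "tz": 0.4, "turn": 0, "claw": -1}, {"tx": 0, "ty": 0, "tz": 0.3, "turn": 0, "claw": -1}, {"tx": 0, "ty": 0, "tz": 0.2, "turn": 0, "claw": -1}, {"tx": 0, "ty": 0, "tz": 0, "turn": 0, "claw": -1}, {"tx": 0, "ty": 0, "tz": 0, "turn": 0, "claw": -1}]'

```text
time_s: 5.75
eef_pos: [0.5406, 0.2406, 0.0205]
tool_rot: [3.114, -0.413, -0.0]
wrist_force: [-0.1, -1.2, 0.6]
finger_gap: 0.0952
```

```bash
python3 ov.py 2; python3 -c "
from h import *
go(.54,.242,.018)"
```

```text
t 5.85 pos [0.541  0.2408 0.0214] yaw -0.2638 tilt -1.0 gap 0.095 F [-0.37 -0.71 -0.01] tq [-0.01 -0.1   0.07]
units tx ty tz [-0.03 -0.02  0.08] turn 0.0
```

View pics/ot2.png

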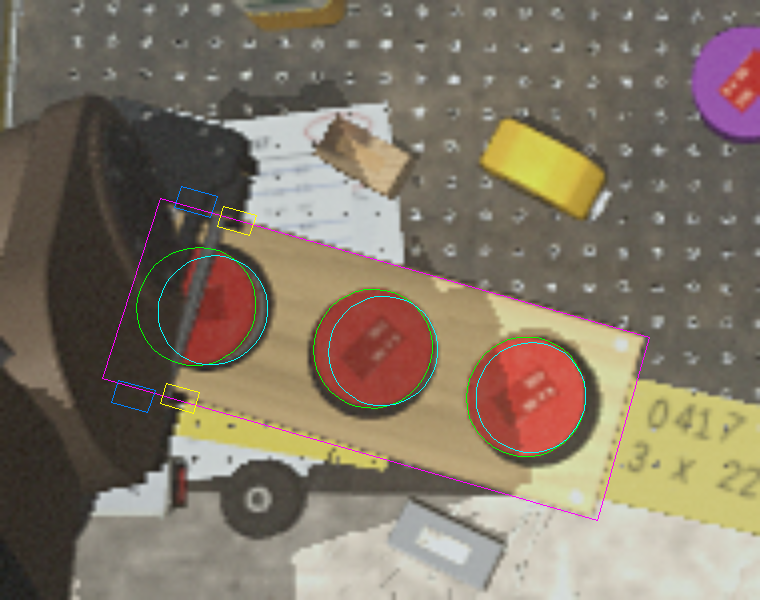

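View pics/os2.png

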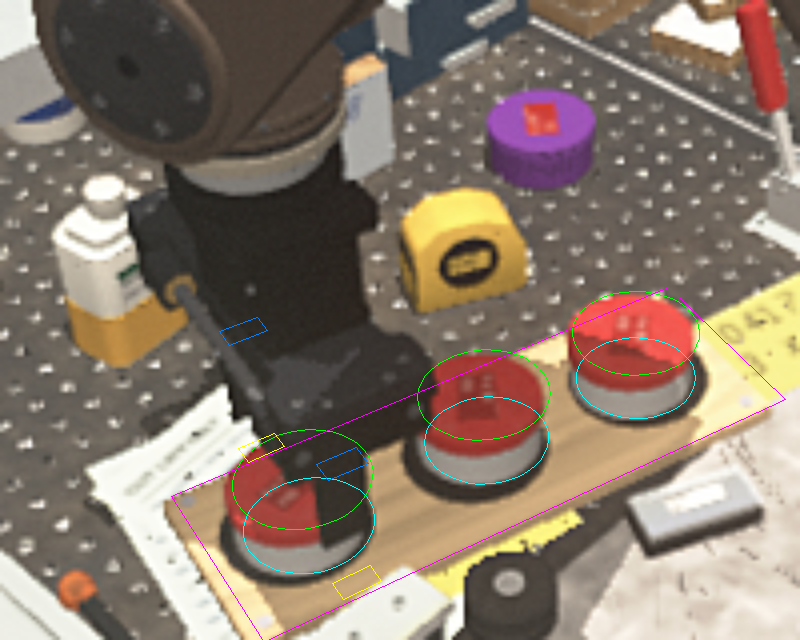

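Request:
send_rows --deltas '[{"tx": 0, "ty": 0, "tz": 0.1, "turn": 0, "claw": -1}, {"tx": 0, "ty": 0, "tz": 0.05, "turn": 0, "claw": -0.5}, {"tx": 0, "ty": 0, "tz": 0, "turn": 0, "claw": 0}, {"tx": 0, "ty": 0, "tz": 0, "turn": 0, "claw": 0}, {"tx": 0, "ty": 0, "tz": 0, "turn": 0, "claw": 0}, {"tx": 0, "ty": 0, "tz": 0, "turn": 0, "claw": 0}]' --force 10

```text
time_s: 6.35
eef_pos: [0.5407, 0.2406, 0.0148]
tool_rot: [-3.114, 0.413, -0.0]
wrist_force: [2.8, -0.9, -0.3]
finger_gap: 0.0674
```

```bash
python3 ov.py 3; python3 -c "
from h import *
go(.54,.242,.018)"
```

```text
t 6.45 pos [0.541  0.2406 0.015 ] yaw -0.2638 tilt -1.0 gap 0.0647 F [0.19 0.09 1.4 ] tq [-0.11 -0.25 -0.02]
units tx ty tz [-0.03 -0.03 -0.08] turn 0.0
```

View pics/os3.png

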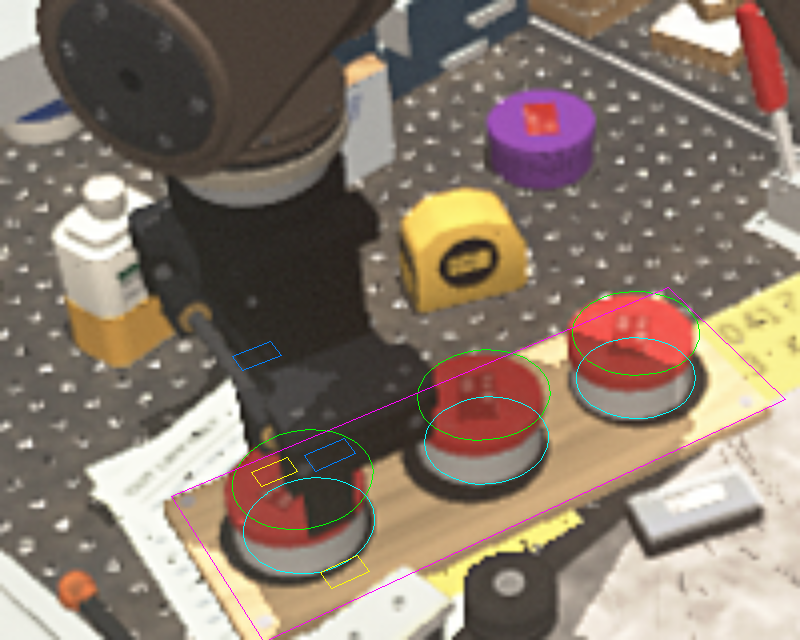

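Request:
send_rows --deltas '[{"tx": 0, "ty": 0, "tz": 0, "turn": 0, "claw": 0.5}, {"tx": 0, "ty": 0, "tz": 0, "turn": 0, "claw": 0.5}]'

```text
time_s: 6.62
eef_pos: [0.5408, 0.2409, 0.0158]
tool_rot: [-3.114, 0.414, -0.001]
wrist_force: [-1.8, 1.2, 11.7]
finger_gap: 0.0507
```

```bash
python3 -c "
from h import *
go(.54,.242,.018);print(get_state()['finger_gap'])"
```

```text
t 6.6167 pos [0.5408 0.2409 0.0158] yaw -0.2642 tilt -1.0 gap 0.0507 F [-1.77  1.17 11.69] tq [ 0.16  0.48 -0.03]
units tx ty tz [-0.03 -0.02 -0.06] turn -0.0
0.050681477783271534
```

Request:
send_rows --deltas '[{"tx": 0, "ty": 0, "tz": -0.1, "turn": 0, "claw": -1}, {"tx": 0, "ty": 0, "tz": -0.1, "turn": 0, "claw": -1}, {"tx": 0, "ty": 0, "tz": -0.1, "turn": 0, "claw": -1}, {"tx": 0, "ty": 0, "tz": 0, "turn": 0, "claw": -1}, {"tx": 0, "ty": 0, "tz": 0, "turn": 0, "claw": -1}, {"tx": 0, "ty": 0, "tz": 0, "turn": 0, "claw": -1}]'

```text
time_s: 7.12
eef_pos: [0.5405, 0.2406, 0.0266]
tool_rot: [3.114, -0.413, -0.0]
wrist_force: [0.1, 0.3, 0.4]
finger_gap: 0.0856
```

```bash
python3 ov.py 4; python3 -c "
from h import *
go(.54,.242,.018)"
```

```text
t 7.2167 pos [0.5405 0.2405 0.0265] yaw -0.2638 tilt -1.0 gap 0.0924 F [ 0.61 -0.23 -0.17] tq [-0.02 -0.07 -0.03]
units tx ty tz [-0.02 -0.03  0.21] turn 0.0
```

View pics/os4.png

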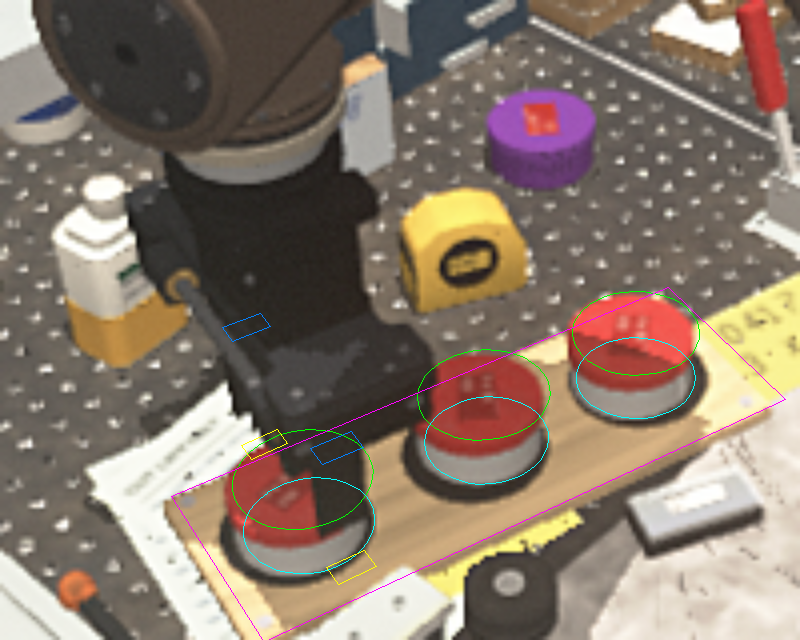

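View pics/ot4.png

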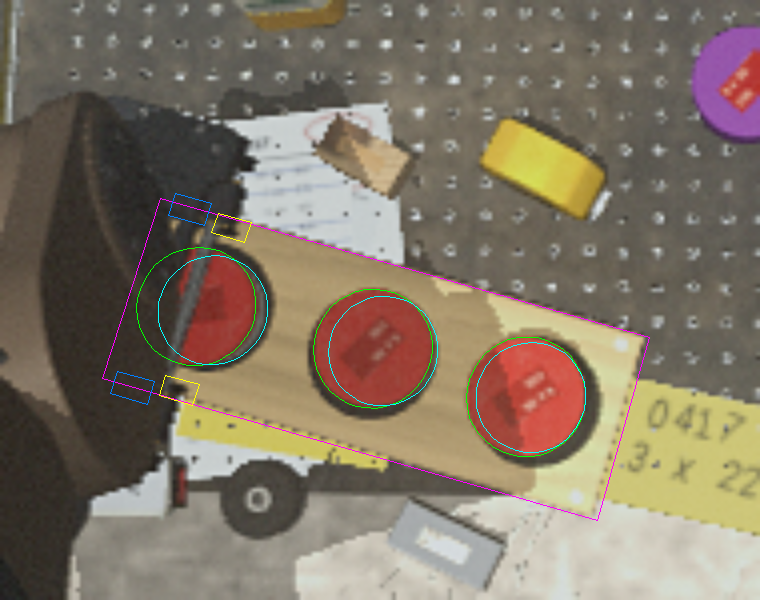

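Request:
send_rows --deltas '[{"tx": 0, "ty": 0, "tz": 0.2, "turn": 0, "claw": -1}, {"tx": 0, "ty": 0, "tz": 0.2, "turn": 0, "claw": -1}, {"tx": 0, "ty": 0, "tz": 0.1, "turn": 0, "claw": -1}, {"tx": 0, "ty": 0, "tz": 0, "turn": 0, "claw": -1}, {"tx": 0, "ty": 0, "tz": 0, "turn": 0, "claw": -1}]'

```text
time_s: 7.63
eef_pos: [0.5403, 0.2405, 0.0061]
tool_rot: [3.114, -0.413, -0.001]
wrist_force: [0.4, 0.6, -0.5]
finger_gap: 0.0951
```

```bash
python3 ov.py 5; python3 -c "
from h import *
go(.54,.242,-.006)"
```

```text
t 7.7333 pos [0.5407 0.2406 0.0067] yaw -0.2638 tilt -1.0 gap 0.0952 F [ 0.2  -0.32 -0.15] tq [-0.02 -0.03 -0.  ]
units tx ty tz [-0.03 -0.03  0.32] turn 0.0
```

View pics/os5.png

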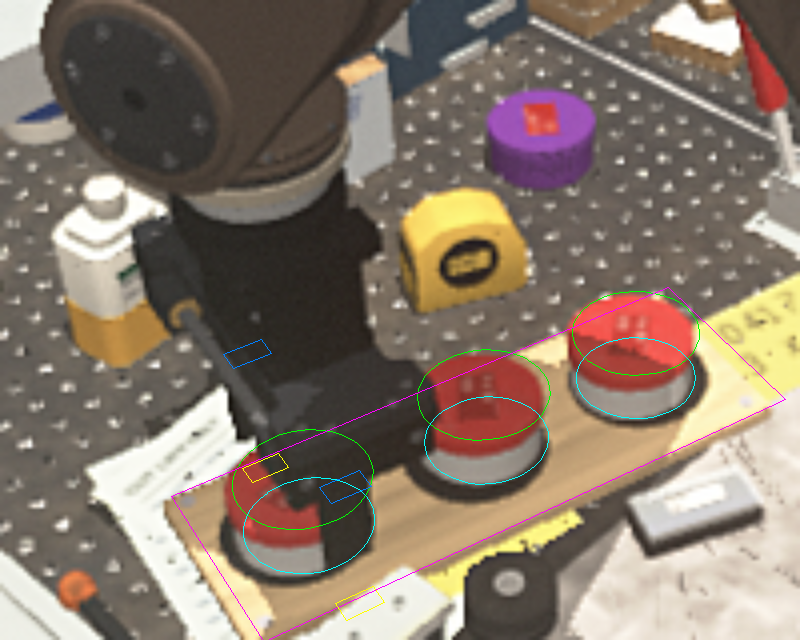

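Request:
send_rows --deltas '[{"tx": 0, "ty": -0.03, "tz": 0.15, "turn": 0, "claw": -1}, {"tx": 0, "ty": 0, "tz": 0.15, "turn": 0, "claw": -1}, {"tx": 0, "ty": 0, "tz": 0, "turn": 0, "claw": -1}, {"tx": 0, "ty": 0, "tz": 0, "turn": 0, "claw": 0}, {"tx": 0, "ty": 0, "tz": 0, "turn": 0, "claw": 0}, {"tx": 0, "ty": 0, "tz": 0, "turn": 0, "claw": 0}, {"tx": 0, "ty": 0, "tz": 0, "turn": 0, "claw": 0}, {"tx": 0, "ty": 0, "tz": 0, "turn": 0, "claw": 0}]'

```text
time_s: 8.4
eef_pos: [0.5411, 0.2418, -0.0051]
tool_rot: [-3.114, 0.413, -0.001]
wrist_force: [5.0, -2.3, -0.1]
finger_gap: 0.067
```

```bash
python3 ov.py 6; python3 -c "
from h import *
go(.54,.242,-.006)"
```

```text
t 8.5 pos [ 0.5411  0.2418 -0.0051] yaw -0.2638 tilt -1.0 gap 0.0665 F [ 0.51 -0.06  1.19] tq [-0.06 -0.13 -0.02]
units tx ty tz [-0.03  0.    0.02] turn 0.0
```

View pics/os6.png

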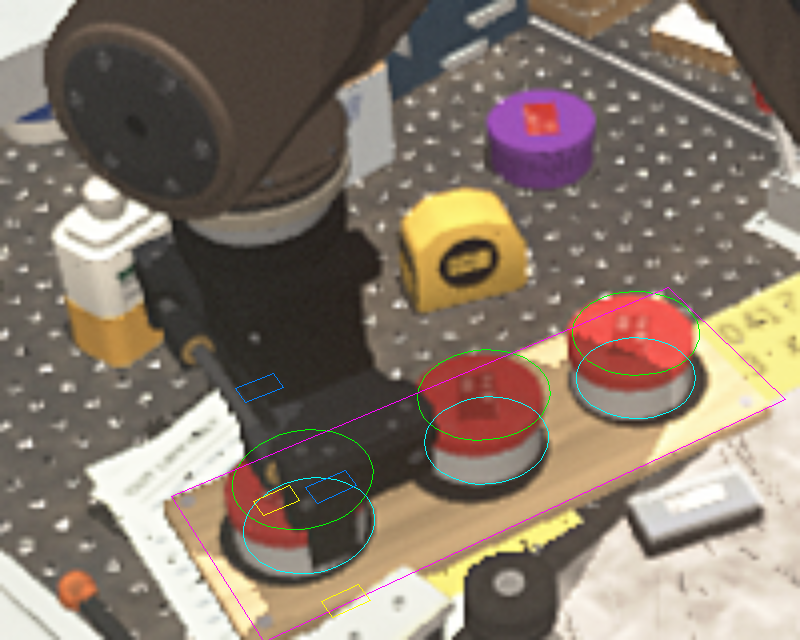

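Request:
send_rows --deltas '[{"tx": 0, "ty": 0, "tz": 0, "turn": 0, "claw": 0.5}, {"tx": 0, "ty": 0, "tz": 0, "turn": 0, "claw": 0.5}, {"tx": 0, "ty": 0, "tz": 0, "turn": 0, "claw": 0.5}, {"tx": 0, "ty": 0, "tz": -0.1, "turn": 0, "claw": 0.5}, {"tx": 0, "ty": 0, "tz": -0.25, "turn": 0, "claw": 0.5}, {"tx": 0, "ty": 0, "tz": -0.3, "turn": 0, "claw": 0.5}, {"tx": 0, "ty": 0, "tz": -0.3, "turn": 0, "claw": 0.5}, {"tx": 0, "ty": 0, "tz": -0.15, "turn": 0, "claw": 0.5}, {"tx": 0, "ty": 0, "tz": 0, "turn": 0, "claw": 0.5}, {"tx": 0, "ty": 0, "tz": 0, "turn": 0, "claw": 0.5}]' --force 35

```text
time_s: 9.33
eef_pos: [0.541, 0.2418, 0.0393]
tool_rot: [-3.114, 0.413, -0.002]
wrist_force: [-0.2, -0.5, -6.8]
finger_gap: 0.066
```

Request:
send_rows --deltas '[{"tx": 0, "ty": 0, "tz": 0, "turn": 0, "claw": 0.5}, {"tx": 0, "ty": 0, "tz": 0, "turn": 0, "claw": 0.5}, {"tx": 0, "ty": 0, "tz": 0, "turn": 0, "claw": 0.5}, {"tx": 0, "ty": 0, "tz": 0, "turn": 0, "claw": 0.5}]'

```text
time_s: 9.67
eef_pos: [0.5408, 0.2417, 0.0383]
tool_rot: [3.114, -0.413, -0.001]
wrist_force: [0.4, -0.1, -7.2]
finger_gap: 0.0665
```

```bash
cat > heft.py <<'E'
from h import *
import sys
p=read_camera("scene");cv2.imwrite(f"pics/h{sys.argv[1]}.png",cv2.resize(p["frame"][160:320,120:320],None,fx=4,fy=4))
F=[]
for i in range(8):
    read_camera("top"); s=get_state();F.append(np.r_[s["wrist_force"],s["torque"]])
F=np.array(F);print("F",F.mean(0).round(2),"z",F[:,2].round(2));go(.54,.242,-.006)
E
python3 heft.py L
```

```text
F [ 0.04 -0.13 -6.3  -0.03 -0.07 -0.  ] z [-6.21 -6.72 -5.99 -6.07 -6.13 -6.56 -5.96 -6.72]
t 10.1167 pos [0.5409 0.2418 0.0387] yaw -0.2638 tilt -1.0 gap 0.0664 F [-0.5  -0.12 -6.72] tq [-0.04 -0.04  0.01]
units tx ty tz [-0.02  0.    1.12] turn 0.0
```

View pics/hL.png

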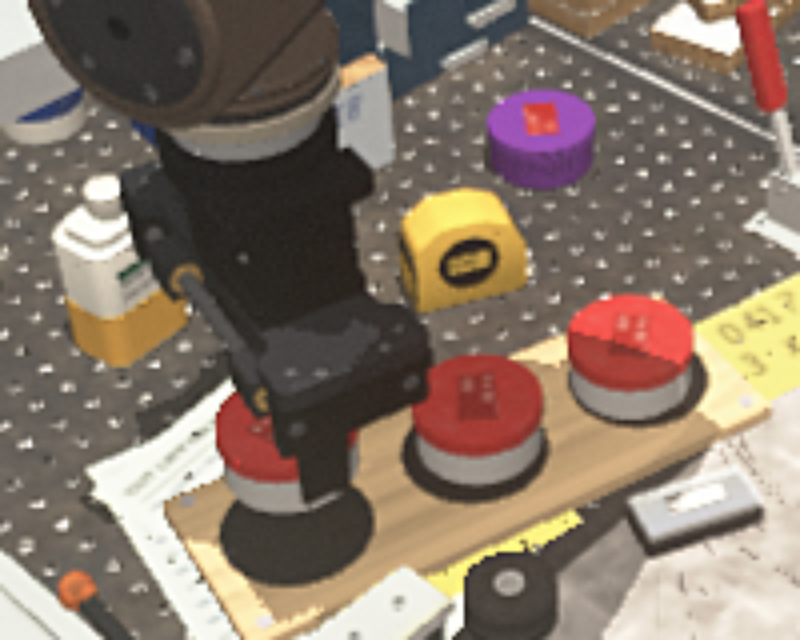

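Left tin is clear of its pad, upright, and reads about 6.3 N. Setting it back.

Request:
send_rows --deltas '[{"tx": 0, "ty": 0, "tz": 0.2, "turn": 0, "claw": 0.5}, {"tx": 0, "ty": 0, "tz": 0.25, "turn": 0, "claw": 0.5}, {"tx": 0, "ty": 0, "tz": 0.25, "turn": 0, "claw": 0.5}, {"tx": 0, "ty": 0, "tz": 0.2, "turn": 0, "claw": 0.5}, {"tx": 0, "ty": 0, "tz": 0.1, "turn": 0, "claw": 0.5}, {"tx": 0, "ty": 0, "tz": 0.06, "turn": 0, "claw": 0.5}, {"tx": 0, "ty": 0, "tz": 0, "turn": 0, "claw": 0.5}, {"tx": 0, "ty": 0, "tz": 0, "turn": 0, "claw": 0.5}]'

```text
time_s: 10.78
eef_pos: [0.541, 0.2418, -0.0037]
tool_rot: [3.114, -0.413, 0.0]
wrist_force: [-0.4, -0.3, -5.9]
finger_gap: 0.0659
```

```bash
python3 -c "
from h import *
read_camera('top')
go(.54,.242,-.0051)"
```

```text
t 10.8333 pos [ 0.5411  0.2418 -0.0035] yaw -0.2637 tilt -1.0 gap 0.0658 F [ 0.5   0.05 -6.13] tq [-0.03 -0.05 -0.01]
units tx ty tz [-0.03  0.    0.04] turn 0.0
```

Request:
send_rows --deltas '[{"tx": 0, "ty": 0, "tz": 0.03, "turn": 0, "claw": 0.5}, {"tx": 0, "ty": 0, "tz": 0.02, "turn": 0, "claw": 0.5}, {"tx": 0, "ty": 0, "tz": 0, "turn": 0, "claw": 0.5}, {"tx": 0, "ty": 0, "tz": 0, "turn": 0, "claw": 0.5}]'

```text
time_s: 11.17
eef_pos: [0.5412, 0.2419, -0.0051]
tool_rot: [-3.114, 0.413, -0.001]
wrist_force: [-1.2, -0.6, 2.1]
finger_gap: 0.066
```

Now it bears on the board; open and rise.

Request:
send_rows --deltas '[{"tx": 0, "ty": 0, "tz": 0, "turn": 0, "claw": 0}, {"tx": 0, "ty": 0, "tz": 0, "turn": 0, "claw": -0.5}, {"tx": 0, "ty": 0, "tz": 0, "turn": 0, "claw": -1}, {"tx": 0, "ty": 0, "tz": 0, "turn": 0, "claw": -1}, {"tx": 0, "ty": 0, "tz": 0, "turn": 0, "claw": -1}, {"tx": 0, "ty": 0, "tz": 0, "turn": 0, "claw": -1}, {"tx": 0, "ty": 0, "tz": 0, "turn": 0, "claw": -1}, {"tx": 0, "ty": 0, "tz": 0, "turn": 0, "claw": -1}]'

```text
time_s: 11.83
eef_pos: [0.5409, 0.2418, -0.0058]
tool_rot: [3.114, -0.413, 0.0]
wrist_force: [0.6, 0.3, -0.4]
finger_gap: 0.0948
```

Request:
send_rows --deltas '[{"tx": 0, "ty": 0, "tz": -0.2, "turn": 0, "claw": -1}, {"tx": 0, "ty": 0, "tz": -0.4, "turn": 0, "claw": -1}, {"tx": 0, "ty": 0, "tz": -0.5, "turn": 0, "claw": -1}, {"tx": 0, "ty": 0, "tz": -0.5, "turn": 0, "claw": -1}, {"tx": 0, "ty": 0, "tz": -0.2, "turn": 0, "claw": -1}, {"tx": 0, "ty": 0, "tz": 0, "turn": 0, "claw": -1}, {"tx": 0, "ty": 0, "tz": 0, "turn": 0, "claw": -1}]'

```text
time_s: 12.42
eef_pos: [0.5409, 0.2417, 0.0663]
tool_rot: [-3.114, 0.413, -0.001]
wrist_force: [0.1, -0.3, 0.1]
finger_gap: 0.0951
```

```bash
python3 ov.py 7;python3 -c "
from h import *
go(.517,.1415,.07)"
```

```text
t 12.5167 pos [0.5404 0.2416 0.0654] yaw -0.2638 tilt -1.0 gap 0.0948 F [-0.4  -0.35 -0.46] tq [-0.03 -0.01  0.  ]
units tx ty tz [ 0.09  2.57 -0.11] turn 0.0
```

View pics/os7.png

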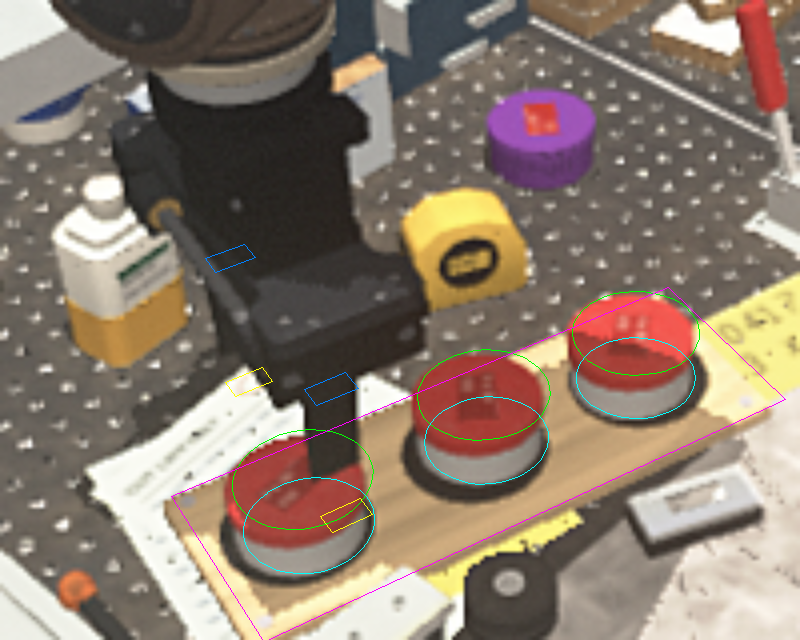

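Request:
send_rows --deltas '[{"tx": 0.03, "ty": 0.35, "tz": 0, "turn": 0, "claw": -1}, {"tx": 0.03, "ty": 0.6, "tz": 0, "turn": 0, "claw": -1}, {"tx": 0.03, "ty": 0.7, "tz": 0, "turn": 0, "claw": -1}, {"tx": 0, "ty": 0.6, "tz": 0, "turn": 0, "claw": -1}, {"tx": 0, "ty": 0.3, "tz": 0, "turn": 0, "claw": -1}, {"tx": 0, "ty": 0, "tz": 0, "turn": 0, "claw": -1}, {"tx": 0, "ty": 0, "tz": 0, "turn": 0, "claw": -1}]'

```text
time_s: 13.1
eef_pos: [0.5179, 0.142, 0.0661]
tool_rot: [3.114, -0.415, -0.0]
wrist_force: [-0.6, -0.1, -0.7]
finger_gap: 0.0951
```

```bash
python3 ov.py 8;python3 -c "
from h import *
go(.517,.1415,-.005)"
```

```text
t 13.2 pos [0.5181 0.143  0.0661] yaw -0.2635 tilt -1.0 gap 0.0951 F [ 0.34 -0.18  0.87] tq [-0.05 -0.1   0.01]
units tx ty tz [-0.02  0.04  1.78] turn 0.01
```

View pics/os8.png

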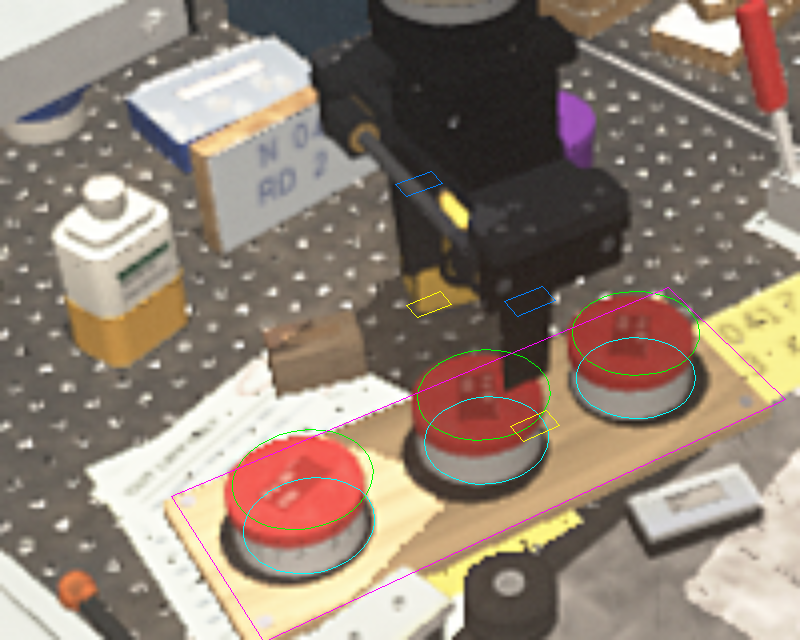

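View pics/ot8.png

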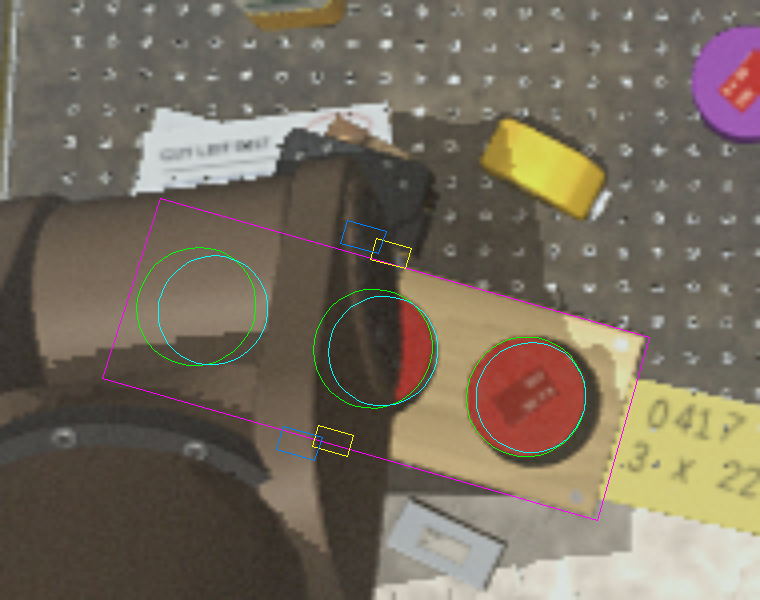

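Request:
send_rows --deltas '[{"tx": 0.08, "ty": 0.04, "tz": 0.2, "turn": 0, "claw": -1}, {"tx": 0, "ty": 0, "tz": 0.4, "turn": 0, "claw": -1}, {"tx": 0, "ty": 0, "tz": 0.4, "turn": 0, "claw": -1}, {"tx": 0, "ty": 0, "tz": 0.4, "turn": 0, "claw": -1}, {"tx": 0, "ty": 0, "tz": 0.25, "turn": 0, "claw": -1}, {"tx": 0, "ty": 0, "tz": 0.12, "turn": 0, "claw": -1}, {"tx": 0, "ty": 0, "tz": 0, "turn": 0, "claw": -1}, {"tx": 0, "ty": 0, "tz": 0, "turn": 0, "claw": -1}]'

```text
time_s: 13.87
eef_pos: [0.5206, 0.1402, -0.0044]
tool_rot: [3.114, -0.413, -0.0]
wrist_force: [-0.1, 0.3, 0.4]
finger_gap: 0.095
```

```bash
python3 ov.py 9;python3 -c "
from h import *
go(.517,.1415,-.005)"
```

```text
t 13.9667 pos [ 0.5209  0.1401 -0.0039] yaw -0.2636 tilt -1.0 gap 0.0949 F [-0.55 -0.31  0.17] tq [-0.04 -0.08 -0.03]
units tx ty tz [-0.1  -0.01  0.03] turn 0.0
```

View pics/os9.png

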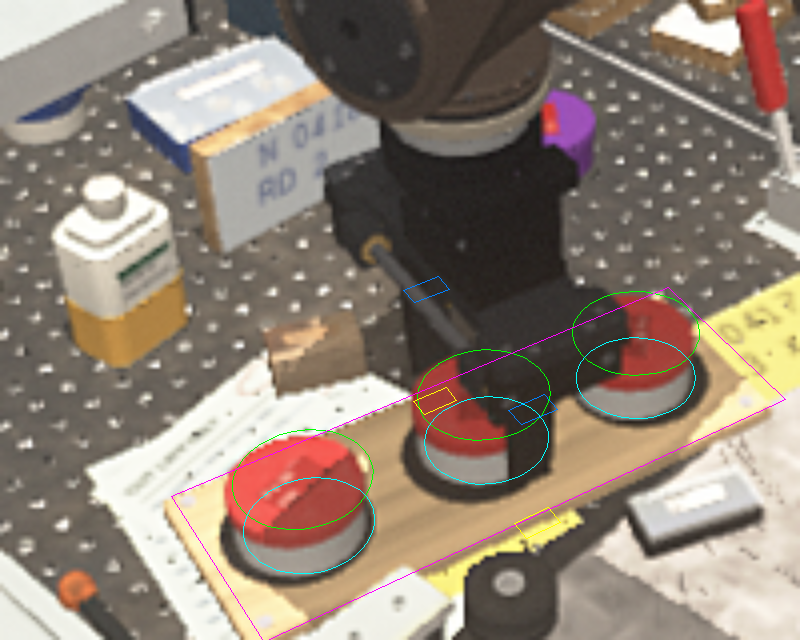

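Request:
send_rows --deltas '[{"tx": 0, "ty": 0, "tz": 0, "turn": 0, "claw": 0}, {"tx": 0, "ty": 0, "tz": 0, "turn": 0, "claw": 0}, {"tx": 0, "ty": 0, "tz": 0, "turn": 0, "claw": 0}, {"tx": 0, "ty": 0, "tz": 0, "turn": 0, "claw": 0}, {"tx": 0, "ty": 0, "tz": 0, "turn": 0, "claw": 0}, {"tx": 0, "ty": 0, "tz": 0, "turn": 0, "claw": 0}, {"tx": 0, "ty": 0, "tz": 0, "turn": 0, "claw": 0}, {"tx": 0, "ty": 0, "tz": 0, "turn": 0, "claw": 0}]' --force 10

```text
time_s: 14.63
eef_pos: [0.5202, 0.14, -0.0044]
tool_rot: [3.114, -0.413, -0.001]
wrist_force: [-2.0, -0.1, 4.2]
finger_gap: 0.0669
```

Request:
send_rows --deltas '[{"tx": 0, "ty": 0, "tz": 0, "turn": 0, "claw": 0.5}, {"tx": 0, "ty": 0, "tz": 0, "turn": 0, "claw": 0.5}, {"tx": 0, "ty": 0, "tz": 0, "turn": 0, "claw": 0.5}]' --force 35

```text
time_s: 14.88
eef_pos: [0.5202, 0.1399, -0.0044]
tool_rot: [3.114, -0.413, -0.001]
wrist_force: [-4.0, 0.0, 5.7]
finger_gap: 0.0663
```

Request:
send_rows --deltas '[{"tx": 0, "ty": 0, "tz": -0.1, "turn": 0, "claw": 0.5}, {"tx": 0, "ty": 0, "tz": -0.25, "turn": 0, "claw": 0.5}, {"tx": 0, "ty": 0, "tz": -0.3, "turn": 0, "claw": 0.5}, {"tx": 0, "ty": 0, "tz": -0.3, "turn": 0, "claw": 0.5}, {"tx": 0, "ty": 0, "tz": -0.15, "turn": 0, "claw": 0.5}, {"tx": 0, "ty": 0, "tz": 0, "turn": 0, "claw": 0.5}, {"tx": 0, "ty": 0, "tz": 0, "turn": 0, "claw": 0.5}, {"tx": 0, "ty": 0, "tz": 0, "turn": 0, "claw": 0.5}, {"tx": 0, "ty": 0, "tz": 0, "turn": 0, "claw": 0.5}, {"tx": 0, "ty": 0, "tz": 0, "turn": 0, "claw": 0.5}]'

```text
time_s: 15.72
eef_pos: [0.5202, 0.1399, 0.039]
tool_rot: [3.114, -0.413, -0.001]
wrist_force: [0.3, -0.2, -3.0]
finger_gap: 0.066
```

```bash
python3 heft.py M
```

```text
F [ 0.17  0.06 -2.94 -0.03 -0.08 -0.03] z [-2.38 -3.03 -2.66 -3.28 -2.73 -3.08 -3.04 -3.31]
t 16.1667 pos [0.5205 0.14   0.0395] yaw -0.2639 tilt -1.0 gap 0.0665 F [-0.07 -0.08 -3.31] tq [-0.01 -0.04  0.02]
units tx ty tz [-0.19 -2.59  1.14] turn 0.0
```

View pics/hM.png

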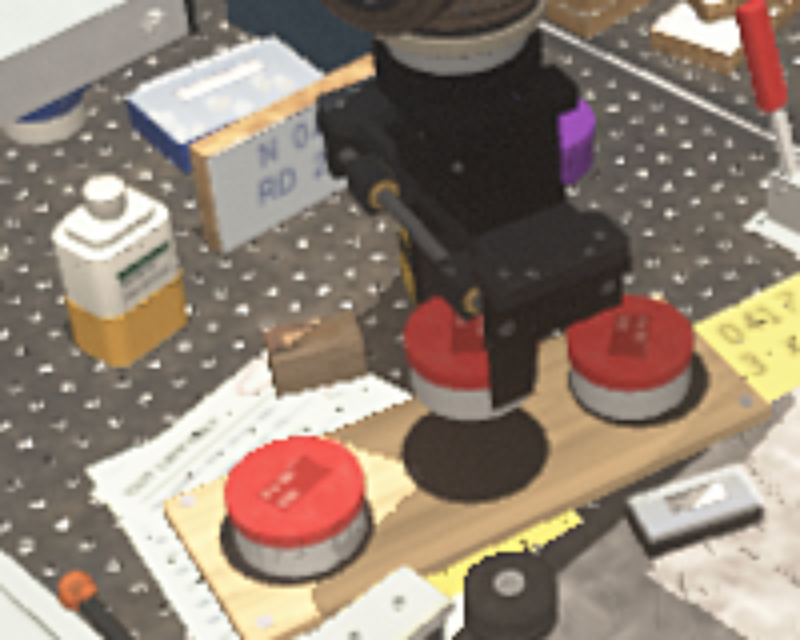

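Request:
send_rows --deltas '[{"tx": -0.1, "ty": -0.05, "tz": 0.2, "turn": 0, "claw": 0.5}, {"tx": 0, "ty": 0, "tz": 0.25, "turn": 0, "claw": 0.5}, {"tx": 0, "ty": 0, "tz": 0.25, "turn": 0, "claw": 0.5}, {"tx": 0, "ty": 0, "tz": 0.2, "turn": 0, "claw": 0.5}, {"tx": 0, "ty": 0, "tz": 0.1, "turn": 0, "claw": 0.5}, {"tx": 0, "ty": 0, "tz": 0.06, "turn": 0, "claw": 0.5}, {"tx": 0, "ty": 0, "tz": 0.04, "turn": 0, "claw": 0.5}, {"tx": 0, "ty": 0, "tz": 0, "turn": 0, "claw": 0.5}, {"tx": 0, "ty": 0, "tz": 0, "turn": 0, "claw": 0.5}]'

```text
time_s: 16.92
eef_pos: [0.5172, 0.1429, -0.0043]
tool_rot: [-3.114, 0.413, -0.001]
wrist_force: [-1.0, 0.6, -1.3]
finger_gap: 0.0662
```

Request:
send_rows --deltas '[{"tx": 0, "ty": 0, "tz": 0.02, "turn": 0, "claw": 0.5}, {"tx": 0, "ty": 0, "tz": 0, "turn": 0, "claw": 0}, {"tx": 0, "ty": 0, "tz": 0, "turn": 0, "claw": -0.5}, {"tx": 0, "ty": 0, "tz": 0, "turn": 0, "claw": -1}, {"tx": 0, "ty": 0, "tz": 0, "turn": 0, "claw": -1}, {"tx": 0, "ty": 0, "tz": 0, "turn": 0, "claw": -1}, {"tx": 0, "ty": 0, "tz": 0, "turn": 0, "claw": -1}, {"tx": 0, "ty": 0, "tz": 0, "turn": 0, "claw": -1}, {"tx": 0, "ty": 0, "tz": 0, "turn": 0, "claw": -1}]'

```text
time_s: 17.67
eef_pos: [0.5171, 0.1429, -0.0054]
tool_rot: [3.114, -0.413, -0.0]
wrist_force: [-0.3, 0.2, 0.6]
finger_gap: 0.0949
```

Request:
send_rows --deltas '[{"tx": 0, "ty": 0, "tz": -0.2, "turn": 0, "claw": -1}, {"tx": 0, "ty": 0, "tz": -0.4, "turn": 0, "claw": -1}, {"tx": 0, "ty": 0, "tz": -0.5, "turn": 0, "claw": -1}, {"tx": 0, "ty": 0, "tz": -0.5, "turn": 0, "claw": -1}, {"tx": 0, "ty": 0, "tz": -0.2, "turn": 0, "claw": -1}, {"tx": 0, "ty": 0, "tz": 0, "turn": 0, "claw": -1}, {"tx": 0, "ty": 0, "tz": 0, "turn": 0, "claw": -1}]'

```text
time_s: 18.25
eef_pos: [0.5171, 0.1429, 0.0667]
tool_rot: [-3.114, 0.413, -0.001]
wrist_force: [-1.2, -0.6, 0.3]
finger_gap: 0.095
```

```bash
python3 -c "
from h import *
go(.493,.0540,.065)"
```

```text
t 18.25 pos [0.5171 0.1429 0.0667] yaw -0.2638 tilt -1.0 gap 0.095 F [-1.18 -0.64  0.25] tq [-0.01 -0.04  0.02]
units tx ty tz [-0.    2.3   0.04] turn 0.0
```

Request:
send_rows --deltas '[{"tx": 0.02, "ty": 0.35, "tz": 0, "turn": 0, "claw": -1}, {"tx": 0, "ty": 0.55, "tz": 0, "turn": 0, "claw": -1}, {"tx": 0, "ty": 0.6, "tz": 0, "turn": 0, "claw": -1}, {"tx": 0, "ty": 0.5, "tz": 0, "turn": 0, "claw": -1}, {"tx": 0, "ty": 0.3, "tz": 0, "turn": 0, "claw": -1}, {"tx": 0, "ty": 0, "tz": 0, "turn": 0, "claw": -1}, {"tx": 0, "ty": 0, "tz": 0, "turn": 0, "claw": -1}]'

```text
time_s: 18.83
eef_pos: [0.4938, 0.0534, 0.0663]
tool_rot: [3.114, -0.416, -0.001]
wrist_force: [-0.3, -0.0, -0.4]
finger_gap: 0.0948
```

```bash
python3 ov.py 10;python3 -c "
from h import *
go(.493,.0540,-.005)"
```

```text
t 18.9333 pos [0.4941 0.0543 0.0665] yaw -0.2637 tilt -1.0 gap 0.0956 F [ 1.13 -0.52 -0.97] tq [-0.   -0.09 -0.03]
units tx ty tz [-0.02  0.01  1.79] turn 0.0
```

View pics/os10.png

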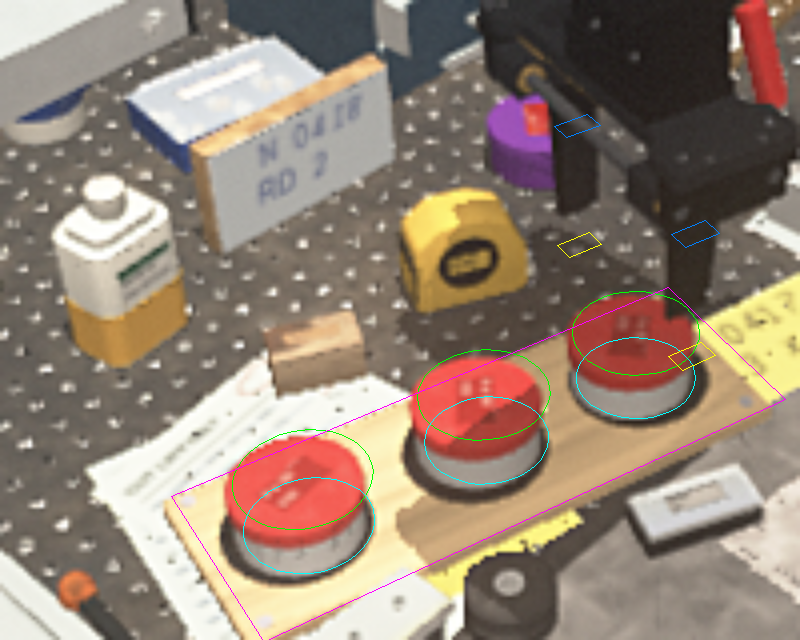

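View pics/ot10.png

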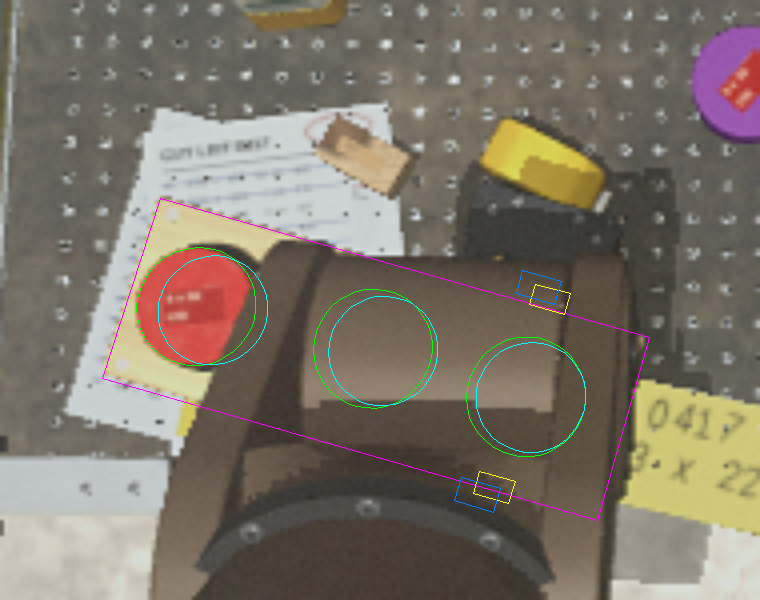

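Request:
send_rows --deltas '[{"tx": -0.02, "ty": 0, "tz": 0.2, "turn": 0, "claw": -1}, {"tx": 0, "ty": 0, "tz": 0.4, "turn": 0, "claw": -1}, {"tx": 0, "ty": 0, "tz": 0.4, "turn": 0, "claw": -1}, {"tx": 0, "ty": 0, "tz": 0.4, "turn": 0, "claw": -1}, {"tx": 0, "ty": 0, "tz": 0.25, "turn": 0, "claw": -1}, {"tx": 0, "ty": 0, "tz": 0.12, "turn": 0, "claw": -1}, {"tx": 0, "ty": 0, "tz": 0, "turn": 0, "claw": -1}, {"tx": 0, "ty": 0, "tz": 0, "turn": 0, "claw": -1}]'

```text
time_s: 19.6
eef_pos: [0.4932, 0.0543, -0.004]
tool_rot: [3.114, -0.413, -0.0]
wrist_force: [-0.7, 0.4, 0.7]
finger_gap: 0.0949
```

```bash
python3 ov.py 11;python3 -c "
from h import *
go(.493,.0540,-.005)"
```

```text
t 19.7 pos [ 0.4935  0.0542 -0.0035] yaw -0.2637 tilt -1.0 gap 0.095 F [-0.08  0.31 -0.5 ] tq [ 0.04 -0.04  0.04]
units tx ty tz [-0.01  0.01  0.04] turn 0.0
```

View pics/os11.png

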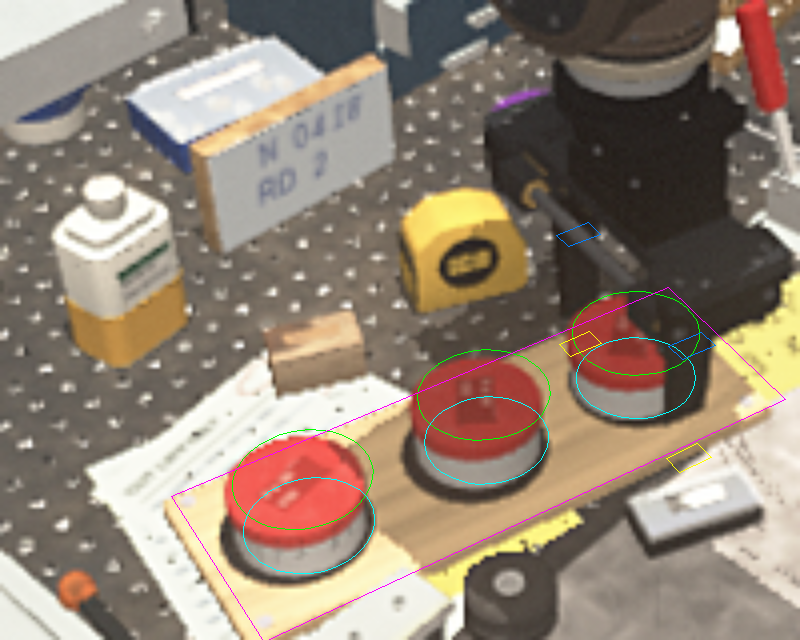

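Request:
send_rows --deltas '[{"tx": 0, "ty": 0, "tz": 0, "turn": 0, "claw": 0}, {"tx": 0, "ty": 0, "tz": 0, "turn": 0, "claw": 0}, {"tx": 0, "ty": 0, "tz": 0, "turn": 0, "claw": 0}, {"tx": 0, "ty": 0, "tz": 0, "turn": 0, "claw": 0}, {"tx": 0, "ty": 0, "tz": 0, "turn": 0, "claw": 0}, {"tx": 0, "ty": 0, "tz": 0, "turn": 0, "claw": 0}, {"tx": 0, "ty": 0, "tz": 0, "turn": 0, "claw": 0}, {"tx": 0, "ty": 0, "tz": 0, "turn": 0, "claw": 0}]' --force 10

```text
time_s: 20.37
eef_pos: [0.4932, 0.0541, -0.004]
tool_rot: [3.114, -0.413, 0.0]
wrist_force: [-0.9, -0.6, 3.8]
finger_gap: 0.0668
```

Request:
send_rows --deltas '[{"tx": 0, "ty": 0, "tz": 0, "turn": 0, "claw": 0.5}, {"tx": 0, "ty": 0, "tz": 0, "turn": 0, "claw": 0.5}, {"tx": 0, "ty": 0, "tz": 0, "turn": 0, "claw": 0.5}]' --force 35

```text
time_s: 20.62
eef_pos: [0.4932, 0.0541, -0.004]
tool_rot: [3.114, -0.413, 0.0]
wrist_force: [-1.5, -0.3, 5.0]
finger_gap: 0.0663
```

Request:
send_rows --deltas '[{"tx": 0, "ty": 0, "tz": -0.1, "turn": 0, "claw": 0.5}, {"tx": 0, "ty": 0, "tz": -0.25, "turn": 0, "claw": 0.5}, {"tx": 0, "ty": 0, "tz": -0.3, "turn": 0, "claw": 0.5}, {"tx": 0, "ty": 0, "tz": -0.3, "turn": 0, "claw": 0.5}, {"tx": 0, "ty": 0, "tz": -0.15, "turn": 0, "claw": 0.5}, {"tx": 0, "ty": 0, "tz": 0, "turn": 0, "claw": 0.5}, {"tx": 0, "ty": 0, "tz": 0, "turn": 0, "claw": 0.5}, {"tx": 0, "ty": 0, "tz": 0, "turn": 0, "claw": 0.5}, {"tx": 0, "ty": 0, "tz": 0, "turn": 0, "claw": 0.5}, {"tx": 0, "ty": 0, "tz": 0, "turn": 0, "claw": 0.5}]'

```text
time_s: 21.45
eef_pos: [0.4929, 0.0541, 0.0394]
tool_rot: [3.114, -0.413, -0.001]
wrist_force: [-0.2, -0.1, -3.1]
finger_gap: 0.0658
```

```bash
python3 heft.py R
```

```text
F [-0.05 -0.01 -1.91 -0.04 -0.06 -0.  ] z [-0.8  -2.25 -1.89 -2.3  -2.31 -1.65 -2.6  -1.47]
t 21.9 pos [0.4931 0.0541 0.0399] yaw -0.2638 tilt -1.0 gap 0.066 F [ 0.33 -0.82 -1.47] tq [-0.06 -0.08 -0.02]
units tx ty tz [-0.09 -4.84  1.15] turn 0.0
```

View pics/hR.png

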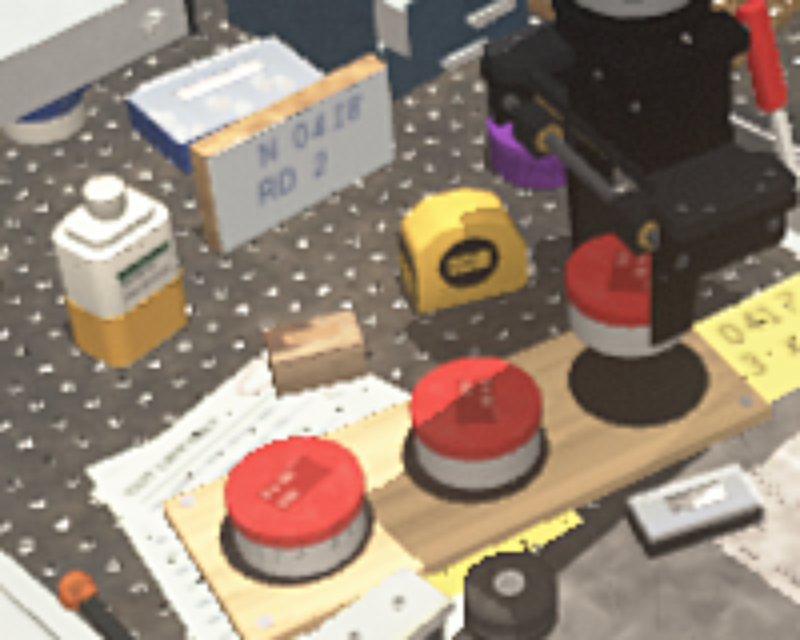

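Weights read: left 6.3 N, middle 2.9 N, right 1.9 N, so the left tin is the heaviest. Setting the right tin back.

Request:
send_rows --deltas '[{"tx": -0.06, "ty": 0.12, "tz": 0.2, "turn": 0, "claw": 0.5}, {"tx": 0, "ty": 0, "tz": 0.25, "turn": 0, "claw": 0.5}, {"tx": 0, "ty": 0, "tz": 0.25, "turn": 0, "claw": 0.5}, {"tx": 0, "ty": 0, "tz": 0.2, "turn": 0, "claw": 0.5}, {"tx": 0, "ty": 0, "tz": 0.1, "turn": 0, "claw": 0.5}, {"tx": 0, "ty": 0, "tz": 0.06, "turn": 0, "claw": 0.5}, {"tx": 0, "ty": 0, "tz": 0.04, "turn": 0, "claw": 0.5}, {"tx": 0, "ty": 0, "tz": 0, "turn": 0, "claw": 0.5}, {"tx": 0, "ty": 0, "tz": 0, "turn": 0, "claw": 0.5}]'

```text
time_s: 22.65
eef_pos: [0.4898, 0.0502, -0.0039]
tool_rot: [3.114, -0.413, 0.001]
wrist_force: [0.3, 0.5, -2.7]
finger_gap: 0.066
```

Request:
send_rows --deltas '[{"tx": 0, "ty": 0, "tz": 0.02, "turn": 0, "claw": 0.5}, {"tx": 0, "ty": 0, "tz": 0, "turn": 0, "claw": 0.5}]'

```text
time_s: 22.82
eef_pos: [0.4898, 0.0501, -0.004]
tool_rot: [-3.114, 0.413, -0.002]
wrist_force: [-2.3, 0.0, 12.3]
finger_gap: 0.0658
```

Request:
send_rows --deltas '[{"tx": 0, "ty": 0, "tz": 0, "turn": 0, "claw": 0}, {"tx": 0, "ty": 0, "tz": 0, "turn": 0, "claw": -0.5}, {"tx": 0, "ty": 0, "tz": 0, "turn": 0, "claw": -1}, {"tx": 0, "ty": 0, "tz": 0, "turn": 0, "claw": -1}, {"tx": 0, "ty": 0, "tz": 0, "turn": 0, "claw": -1}, {"tx": 0, "ty": 0, "tz": 0, "turn": 0, "claw": -1}, {"tx": 0, "ty": 0, "tz": 0, "turn": 0, "claw": -1}, {"tx": 0, "ty": 0, "tz": 0, "turn": 0, "claw": -1}]'

```text
time_s: 23.48
eef_pos: [0.4896, 0.0501, -0.0049]
tool_rot: [3.114, -0.413, -0.0]
wrist_force: [0.0, 0.5, 0.4]
finger_gap: 0.0948
```

Request:
send_rows --deltas '[{"tx": 0, "ty": 0, "tz": -0.2, "turn": 0, "claw": -1}, {"tx": 0, "ty": 0, "tz": -0.4, "turn": 0, "claw": -1}, {"tx": 0, "ty": 0, "tz": -0.5, "turn": 0, "claw": -1}, {"tx": 0, "ty": 0, "tz": -0.5, "turn": 0, "claw": -1}, {"tx": 0, "ty": 0, "tz": -0.5, "turn": 0, "claw": -1}, {"tx": 0, "ty": 0, "tz": -0.2, "turn": 0, "claw": -1}, {"tx": 0, "ty": 0, "tz": 0, "turn": 0, "claw": -1}]'

```text
time_s: 24.07
eef_pos: [0.4904, 0.0501, 0.0889]
tool_rot: [-3.114, 0.413, -0.005]
wrist_force: [0.7, 0.0, -0.9]
finger_gap: 0.0951
```

```bash
python3 -c "
from h import *
go(.541,.2415,.085)"
```

```text
t 24.0667 pos [0.4904 0.0501 0.0889] yaw -0.2637 tilt -1.0 gap 0.0951 F [ 0.66  0.01 -0.9 ] tq [-0.05 -0.09 -0.01]
units tx ty tz [-0.03 -4.95  0.1 ] turn 0.0
```

Request:
send_rows --deltas '[{"tx": 0, "ty": -0.4, "tz": 0, "turn": 0, "claw": -1}, {"tx": 0, "ty": -0.65, "tz": 0, "turn": 0, "claw": -1}, {"tx": 0, "ty": -0.8, "tz": 0, "turn": 0, "claw": -1}, {"tx": 0, "ty": -0.8, "tz": 0, "turn": 0, "claw": -1}, {"tx": 0, "ty": -0.8, "tz": 0, "turn": 0, "claw": -1}, {"tx": 0, "ty": -0.7, "tz": 0, "turn": 0, "claw": -1}, {"tx": 0, "ty": -0.5, "tz": 0, "turn": 0, "claw": -1}, {"tx": 0, "ty": -0.3, "tz": 0, "turn": 0, "claw": -1}, {"tx": 0, "ty": 0, "tz": 0, "turn": 0, "claw": -1}, {"tx": 0, "ty": 0, "tz": 0, "turn": 0, "claw": -1}]'

```text
time_s: 24.9
eef_pos: [0.5406, 0.2409, 0.0861]
tool_rot: [3.114, -0.412, -0.002]
wrist_force: [0.4, -0.1, -0.7]
finger_gap: 0.0952
```

```bash
python3 ov.py 12; python3 -c "
from h import *
go(.541,.2415,-.005)"
```

```text
t 25.0 pos [0.5408 0.2402 0.0867] yaw -0.2646 tilt -1.0 gap 0.095 F [-0.76 -0.44 -0.44] tq [-0.07 -0.08 -0.02]
units tx ty tz [-0.   -0.04  2.29] turn -0.01
```

View pics/os12.png

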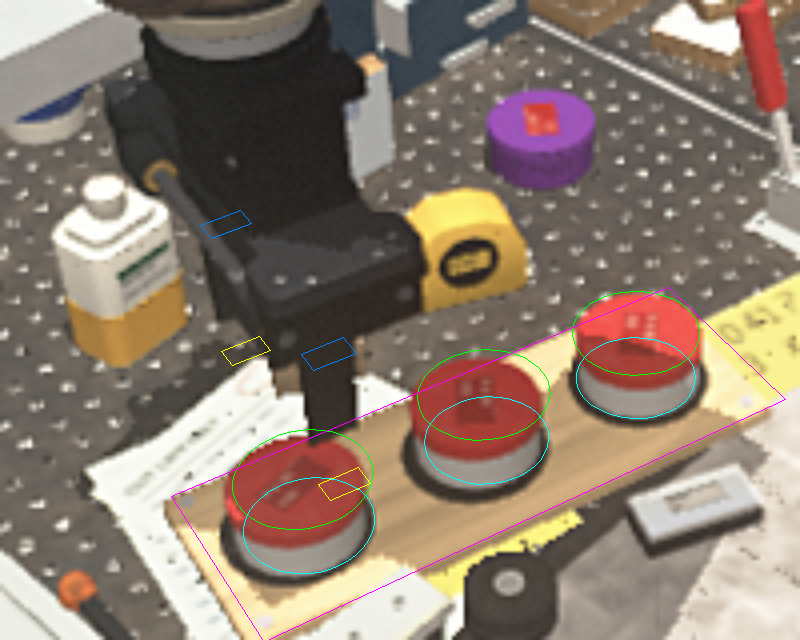

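View pics/ot12.png

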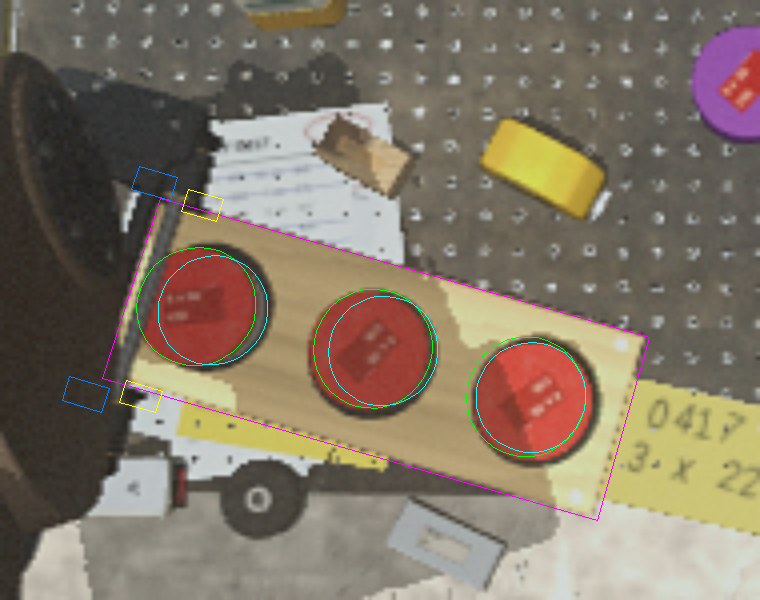

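All three tins stand on their pads. The middle tin is at (370,350) and the right tin at (537,397) in the top crop, both centred on black. Now taking the left tin.

Request:
send_rows --deltas '[{"tx": 0, "ty": -0.02, "tz": 0.3, "turn": 0, "claw": -1}, {"tx": 0, "ty": 0, "tz": 0.5, "turn": 0, "claw": -1}, {"tx": 0, "ty": 0, "tz": 0.5, "turn": 0, "claw": -1}, {"tx": 0, "ty": 0, "tz": 0.45, "turn": 0, "claw": -1}, {"tx": 0, "ty": 0, "tz": 0.35, "turn": 0, "claw": -1}, {"tx": 0, "ty": 0, "tz": 0.17, "turn": 0, "claw": -1}, {"tx": 0, "ty": 0, "tz": 0, "turn": 0, "claw": -1}, {"tx": 0, "ty": 0, "tz": 0, "turn": 0, "claw": -1}]'

```text
time_s: 25.67
eef_pos: [0.5414, 0.2416, -0.0038]
tool_rot: [3.114, -0.414, -0.001]
wrist_force: [-0.4, 0.2, -0.2]
finger_gap: 0.0952
```

Request:
send_rows --deltas '[{"tx": 0, "ty": 0, "tz": 0, "turn": 0, "claw": 0}, {"tx": 0, "ty": 0, "tz": 0, "turn": 0, "claw": 0}, {"tx": 0, "ty": 0, "tz": 0, "turn": 0, "claw": 0}, {"tx": 0, "ty": 0, "tz": 0, "turn": 0, "claw": 0}, {"tx": 0, "ty": 0, "tz": 0, "turn": 0, "claw": 0}, {"tx": 0, "ty": 0, "tz": 0, "turn": 0, "claw": 0}, {"tx": 0, "ty": 0, "tz": 0, "turn": 0, "claw": 0}, {"tx": 0, "ty": 0, "tz": 0, "turn": 0, "claw": 0}]' --force 10

```text
time_s: 26.33
eef_pos: [0.5414, 0.2421, -0.0034]
tool_rot: [-3.114, 0.413, -0.0]
wrist_force: [-2.2, -0.1, 5.4]
finger_gap: 0.0667
```

Request:
send_rows --deltas '[{"tx": 0, "ty": 0, "tz": 0, "turn": 0, "claw": 0.5}, {"tx": 0, "ty": 0, "tz": 0, "turn": 0, "claw": 0.5}, {"tx": 0, "ty": 0, "tz": 0, "turn": 0, "claw": 0.5}]' --force 40

```text
time_s: 26.58
eef_pos: [0.5414, 0.2421, -0.0033]
tool_rot: [-3.114, 0.413, -0.0]
wrist_force: [-1.0, 0.4, 6.3]
finger_gap: 0.0659
```

Request:
send_rows --deltas '[{"tx": 0, "ty": 0, "tz": -0.15, "turn": 0, "claw": 0.5}, {"tx": 0, "ty": 0, "tz": -0.35, "turn": 0, "claw": 0.5}, {"tx": 0, "ty": 0, "tz": -0.5, "turn": 0, "claw": 0.5}, {"tx": 0, "ty": 0, "tz": -0.6, "turn": 0, "claw": 0.5}, {"tx": 0, "ty": 0, "tz": -0.6, "turn": 0, "claw": 0.5}, {"tx": 0, "ty": 0, "tz": -0.6, "turn": 0, "claw": 0.5}, {"tx": 0, "ty": 0, "tz": -0.6, "turn": 0, "claw": 0.5}, {"tx": 0, "ty": 0, "tz": -0.5, "turn": 0, "claw": 0.5}, {"tx": 0, "ty": 0, "tz": -0.25, "turn": 0, "claw": 0.5}, {"tx": 0, "ty": 0, "tz": -0.1, "turn": 0, "claw": 0.5}]'

```text
time_s: 27.42
eef_pos: [0.5415, 0.2421, 0.1674]
tool_rot: [-3.114, 0.413, -0.002]
wrist_force: [0.4, 0.6, -5.9]
finger_gap: 0.0662
```

Request:
send_rows --deltas '[{"tx": 0, "ty": 0, "tz": 0, "turn": 0, "claw": 0.5}, {"tx": 0, "ty": 0, "tz": 0, "turn": 0, "claw": 0.5}, {"tx": 0, "ty": 0, "tz": 0, "turn": 0, "claw": 0.5}, {"tx": 0, "ty": 0, "tz": 0, "turn": 0, "claw": 0.5}, {"tx": 0, "ty": 0, "tz": 0, "turn": 0, "claw": 0.5}, {"tx": 0, "ty": 0, "tz": 0, "turn": 0, "claw": 0.5}, {"tx": 0, "ty": 0, "tz": 0, "turn": 0, "claw": 0.5}, {"tx": 0, "ty": 0, "tz": 0, "turn": 0, "claw": 0.5}]'

```text
time_s: 28.08
eef_pos: [0.5414, 0.242, 0.1661]
tool_rot: [3.114, -0.413, -0.0]
wrist_force: [0.0, -0.1, -6.0]
finger_gap: 0.0659
```

```bash
python3 ov.py 13; python3 heft.py F; python3 -c "
from h import *
p=read_camera('scene')
cv2.imwrite('pics/fs.png',cv2.resize(p['frame'][90:330,90:390],None,fx=2.5,fy=2.5))
for z in (.012,.172): print(z,proj(p,(.541,.2415,z)))"
```

```text
F [ 0.16 -0.07 -6.12 -0.04 -0.07  0.  ] z [-5.26 -6.05 -6.68 -5.44 -7.2  -5.72 -5.97 -6.66]
t 28.6333 pos [0.5414 0.242  0.1663] yaw -0.2638 tilt -1.0 gap 0.0662 F [ 0.72 -0.16 -6.66] tq [-0.04 -0.06 -0.01]
units tx ty tz [-0.03  0.01  4.31] turn 0.0
0.012 [196.34107803 290.79101954]
0.172 [187.51858985 227.75519248]
```

View pics/fs.png

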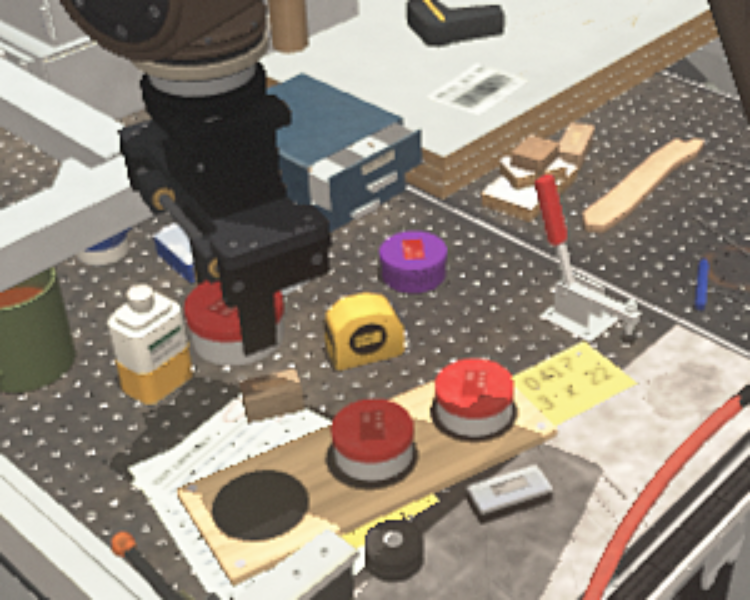

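View pics/ot13.png

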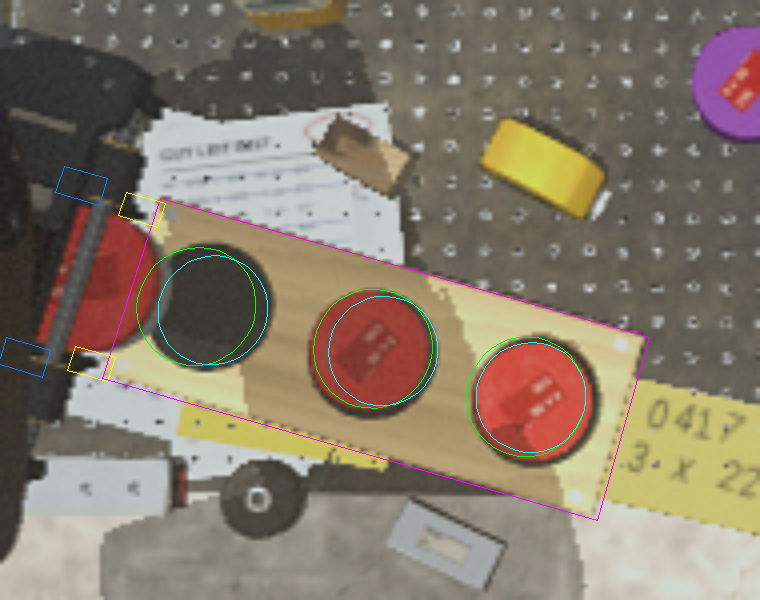

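```bash
python3 -c "
from bench import *
print(hand_in())"
```

```text
the job is handed in; nothing more can be done
None
```

I hefted all three tins from left to right and stood each back on its own pad. The left tin was clearly the heaviest. I then picked it up again and handed in while holding it still, with about 28.7 s on the clock. The hand-in reported no verdict.

| Tin | Wrist force while lifted |
|---|---|
| Left | about 6.3 N (6.1 N in the final hold) |
| Middle | about 2.9 N |
| Right | about 1.9 N |

- **Final hold:** the left tin is upright, with its underside about 0.18 m above the table. That height is worked out from the lift distance. The finger opening was steady at 66 mm.
- **Other tins and bystanders:** in the last pictures the middle and right tins stand well inside their black pads. The wheel, nail box, wood block, tape measure, crayon and purple look-alike are where they were at the start.
- **First grasp slipped:** my first closing on the left tin, with the tool at the height the reported position called for, slid over the lid with about 12 N upward. Nothing visibly moved.
- **Finger ends disagree with the state:** the real finger ends sit about 28 mm higher than the reported TCP. The camera overlays and that slip both showed it. I grasped at a reported height of about -4 mm to allow for it.
- **Camera calibration:** the scene camera's calibration disagreed with the top camera's by about 6–8 mm. That was within the jaw clearance.

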